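# Fetch the setting block from behind the tooling

## Robot

A 6-joint arm with a two-finger parallel gripper is mounted at the origin on a cart in front of the work surface, level with it; the furniture and walls round the work are solid. World frame = base frame: x ahead of the robot, y to its left, z up, the work surface at z = 0. Lengths are in m, angles in rad, forces in N, time in s.
With the tool pointing down it reaches from about 0.375 to 0.975 m from the base axis. Payload 3.8 kg.
Tool frame: the origin (TCP) lies on the centre line of the jaws, within the pads' length; the fingertips stand 25 mm ahead of it and the grasp point (between the pads) lies 6 mm ahead of it; z points along the fingers, y is the direction in which the jaws open and shut (so a half turn about z gives the same grasp; the last joint's range is limited). The gripper opens to 85 mm and grips with 20 to 120 N. Pads are 22 mm wide; open, the fingers measure 114 mm over their backs; the gripper's body (76 mm by 85 mm) begins 54 mm behind the grasp point. The pads swing forward as they close: fully open they stand 13 mm farther back than shut.
Start: joints at [-0.037, 0.264, 1.604, -0, 1.274, -0.037], TCP at [0.675, -0, 0.256] pointing down, gripper open.
Joint ranges: [-2.63, 2.63], [-0.94, 2.18], [0.31, 2.57], [-1.31, 4.45], [0, 2.66], [-2.55, 2.55]. Speed limits (rad/s): [2.57, 2.57, 3.14, 3.14, 3.14, 3.14].

## Interface

Orientations are given as a rotation vector (axis times angle).
In Python, from workcell import bot gives the robot as it stands.
- The arm moves only by the tool servo_tool, never from a script. Its argument "moves" is a list of rows, each a list of 3 entries, a list of its own where there are three numbers: the closure in counts, from 0 (fully open) to 255 (shut), then the shift along the tool's x, y, z in m, then the turn about the tool's z in rad. A call has exactly 8 rows; each row shifts and turns the pose as measured when the row begins, along the tool's axes as they then stand; what a row does not reach is not made up. A row lasts 1/12 s, in which the tool goes at most 41.7 mm and 7.16 degrees, less where a joint would pass 70% of its speed; a pose out of reach is approached as far as the arm can. A call is refused whole if a number of a shift passes 0.0417 or a number of a turn 0.125, either way. A call with a gripper value outside its range is refused whole. The fingers move at their own pace and stop on an object; "newtons" is the grip in N (left out, the last holds). Time passes only in rows, so rows that do not move let the fingers close, or fill a call up. It gives the time, the measured TCP pose, the force and the opening at its end, in the units of the state.
- bot.read_state(): the state, without advancing time (a new reading comes with each control period).
- bot.read_camera(name): name is "scene" or "side" or "wrist"; returns a dict with "pixels" (480x640x3 uint8, red, green, blue), "depth" (480x640 float32, m along the optical axis (not along the pixel's ray), 0 where there is no reading), "intrinsics" (3x3 intrinsics, pixels), "R" (3x3) and "t" (3): a world point X has camera coordinates R X + t. Camera axes: x right, y down, z forward; pixel columns grow to the right and rows downward; lengths in m; the calibration is good to about 2 mm. A picture is of the moment at which its call begins.
- bot.finish_job(): hands the job in, once; it reports no verdict.
The state is a dict: "time": time; "q": joint angles; "joint_vel": joint speeds; "joint_torque": joint torques, N m; "tool_pos": TCP position; "tcp_rot": TCP orientation; "wrist_force": force on the tool from outside, world axes, zero at the start; "torque": the same for the moment, N m; "width": opening from 0.0 (shut) to 1.0 (fully open).
Only numpy, scipy, OpenCV 4.12 (cv2) and the standard library are available. Lean on these libraries where they do the work, as an engineer would, in place of code of your own. Each camera call takes 0.05 s, during which the arm holds its last target.

## Task

I need the steel setting block from the back of the grey storage bay, but the tool holder, the stop pin and the collet stand in front of it. First stand all three upright on the black mat, then lay the block flat on the setting plate, inside the scribed outline and lined up with it, and only after that put the three back upright, each to the spot in the bay where it stood. Do not let any of them fall over, and leave the collet nut and the plug in the bay's rear corners where they are.

Things in the scene. Friction and masses are not known exactly. Their poses are not given: they have to be found in the camera images.
- tool_holder: Tool holder standing upright on its black collet nut: steel, round, 110 mm tall, 0.6 kg. Origin at the centre of its underside, z up. Nut 50 mm across up to 26 mm high, neck 44 mm across from 26 to 51 mm, flange 63 mm across from 51 to 78 mm (the best grip, at about 64 mm), above it a hollow taper at most 47 mm across up to 110 mm. Starts on one of the bay's three front seats.
- stop_pin: Steel stepped stop pin standing upright, 63 mm tall: foot 30 mm across up to 26 mm high, above it a shank 20 mm across. Origin at the centre of its underside, z up. Starts on one of the bay's three front seats.
- collet: Steel spring collet standing upright, 46 mm tall, round, up to 34 mm across, slotted sides, narrower towards the foot. Origin at the centre of its underside, z up. Starts on one of the bay's three front seats.
- setting_block: Plain steel setting block with three round holes in its top, 25 mm (its x) by 50 mm (its y) by 30 mm high, 0.34 kg. Origin at the centre of its underside. Starts at the back of the bay, about 12 mm from the back wall, its long y side roughly along that wall; 60 mm behind the line of the front seats.
- collet_nut: Black slotted collet nut lying flat, 53 mm across, 22 mm high, origin at the centre of its underside. Stands in one rear corner of the bay; to be left alone.
- vacuum_plug: Black round rubber plug with a knob on top, 35 mm across, 37 mm high, origin at the centre of its underside. Stands in the other rear corner of the bay; to be left alone.
- bay: Grey storage bay, fixed, 140 mm deep (x, the back is at +x) by 282 mm wide (y). Origin on the worktop under its centre. Floor 4 mm thick, so things in it stand at 4 mm; open at the front (-x); back wall 6 mm thick and 50 mm high, side walls 6 mm thick and 25 mm high. Three flat round dark seats 66 mm across at x = -22 mm and y = -70, 0 and 70 mm; which front thing stands on which seat varies.
- mat: Black ribbed rubber mat lying flat on the worktop to one side of the bay, fixed, 250 mm (x) by 130 mm (y), 4 mm thick. Origin on the worktop under its centre. Side area for the three front things.
- plate: Aluminium setting plate with four small screws, on the other side of the bay, fixed, 100 mm (x) by 120 mm (y), 15 mm thick. Origin on the worktop under its centre. On its top, centred, a scribed rectangle 41 mm (x) by 66 mm (y), into which the block goes with its long side along y.
Not all that is in view belongs to the job. Of the things that look like the tool_holder, the larger one is meant.

How it is judged:
On the way, in this order (a step that is already met when the one before it is completed fails the run):
1. the tool holder, stop pin and collet all stand upright and released on the mat, the block still in its place in the bay (x of tool_holder in the frame of mat between -0.125 and 0.125 m and y of tool_holder in the frame of mat between -0.065 and 0.065 m and z of tool_holder in the frame of mat between -0.002 and 0.01 m and angle between each of tool_holder, stop_pin, collet's own z axis and vertical below 0.15 rad and linear speed of each of tool_holder, stop_pin, collet below 0.03 m/s and contact force between each of tool_holder, stop_pin, collet and the fingers below 0.1 N and x of stop_pin in the frame of mat between -0.125 and 0.125 m and y of stop_pin in the frame of mat between -0.065 and 0.065 m and z of stop_pin in the frame of mat between -0.002 and 0.01 m and x of collet in the frame of mat between -0.125 and 0.125 m and y of collet in the frame of mat between -0.065 and 0.065 m and z of collet in the frame of mat between -0.002 and 0.01 m and distance of setting_block from where it was at the start of the episode below 0.03 m), for 0.2 s.
2. the block lies released on the plate in the scribed outline while the other three still stand on the mat (x of tool_holder in the frame of mat between -0.125 and 0.125 m and y of tool_holder in the frame of mat between -0.065 and 0.065 m and z of tool_holder in the frame of mat between -0.002 and 0.01 m and angle between each of tool_holder, stop_pin, collet's own z axis and vertical below 0.15 rad and linear speed of each of tool_holder, stop_pin, collet, setting_block below 0.03 m/s and contact force between each of tool_holder, stop_pin, collet, setting_block and the fingers below 0.1 N and x of stop_pin in the frame of mat between -0.125 and 0.125 m and y of stop_pin in the frame of mat between -0.065 and 0.065 m and z of stop_pin in the frame of mat between -0.002 and 0.01 m and x of collet in the frame of mat between -0.125 and 0.125 m and y of collet in the frame of mat between -0.065 and 0.065 m and z of collet in the frame of mat between -0.002 and 0.01 m and x of setting_block in the frame of plate between -0.012 and 0.012 m and y of setting_block in the frame of plate between -0.012 and 0.012 m and z of setting_block in the frame of plate between 0.011 and 0.019 m and angle between setting_block's own z axis and vertical below 0.1 rad and angle between the y axis of setting_block and the y axis of plate, either way round below 0.2 rad), for 0.2 s.
At the end, for the whole second after the job is handed in: Block flat on the plate, within 12 mm of the outline's centre in x and y and within 0.2 rad of its direction; tool holder, stop pin and collet upright (0.1 rad), each within 15 mm of its start; collet nut and plug within 30 mm of theirs; all released and at rest (x of setting_block in the frame of plate between -0.012 and 0.012 m and y of setting_block in the frame of plate between -0.012 and 0.012 m and z of setting_block in the frame of plate between 0.011 and 0.019 m and angle between each of setting_block, tool_holder, stop_pin, collet's own z axis and vertical below 0.1 rad and angle between the y axis of setting_block and the y axis of plate, either way round below 0.2 rad and linear speed of each of setting_block, tool_holder, stop_pin, collet below 0.03 m/s and contact force between each of setting_block, tool_holder, stop_pin, collet and the fingers below 0.1 N and distance of each of tool_holder, stop_pin, collet from where it was at the start of the episode below 0.015 m and distance of each of collet_nut, vacuum_plug from where it was at the start of the episode below 0.03 m); the robot touches nothing.
It fails at once if the tool holder, stop pin or collet falls over (tilts more than 0.7 rad) (angle between any of tool_holder, stop_pin, collet's own z axis and vertical above 0.7 rad).
It fails at once if the collet nut or the plug in the rear corners is displaced by more than 30 mm (distance of any of collet_nut, vacuum_plug from where it was at the start of the episode above 0.03 m).
It also fails if it takes over 144 s, if anything falls off the work surface, if the arm or the gripper's body presses on something with over 40 N, if the wrist force passes 120 N, or if a joint passes its speed limit or range.

## Working session

There is one attempt and no reset: what is moved stays moved. The work goes in short steps, Python scripts to look and compute and a tool call to move; the robot and the scene stay as the last step left them, time stands still between calls to the robot, and variables do not carry over. Pictures are saved under pics/ and viewed, and the job is handed in when it is done.

Besides the shell and the picture viewer there is one more tool, called after "Request:" by a JSON object that holds its "fn" and its "kwargs", one argument or row to a line. servo_tool: Moves the arm, as the interface text tells. Its arguments: {"type":"object","properties":{"moves":{"type":"array","items":{"type":"array"}},"newtons":{"type":"number"}},"required":["moves"]}

```bash
ls; mkdir -p pics; python3 - <<'E'
from workcell import bot
import cv2,numpy as np
print(bot.read_state())
for n in ["scene","side","wrist"]:
    c=bot.read_camera(n)
    cv2.imwrite(f"pics/{n}0.png",c["pixels"][:,:,::-1])
    np.savez(f"{n}0.npz",**c)
    print(n,c["intrinsics"].round(1).tolist(),(-c["R"].T@c["t"]).round(3),c["R"].round(2).tolist())
E
```

```text
pics
{'time': 0.0, 'q': array([-3.69064366e-02,  2.64729092e-01,  1.60540499e+00, -2.09762297e-05,
        1.27374083e+00, -3.69221981e-02]), 'joint_vel': array([-0.00178905, -0.00067911, -0.00013543,  0.00112457, -0.00200183,
        0.00128318]), 'joint_torque': array([ 6.10465631e-04, -5.15121067e+01, -3.67308676e+01, -4.07824507e-05,
        1.31324201e-02,  1.46811578e-05]), 'tool_pos': array([6.74296225e-01, 1.33147184e-05, 2.54961476e-01]), 'tcp_rot': array([-2.22024363, -2.22029231,  0.00246145]), 'wrist_force': array([0.67145953, 0.56221665, 0.49842145]), 'torque': array([0.06909258, 0.01724657, 0.0257514 ]), 'width': 0.9993642474540734}
scene [[472.9, 0.0, 322.3], [0.0, 472.9, 245.0], [0.0, 0.0, 1.0]] [-0.004 -0.548  0.615] [[0.72, -0.69, 0.0], [-0.41, -0.43, -0.81], [0.56, 0.58, -0.59]]
side [[606.4, 0.0, 318.7], [0.0, 606.4, 240.9], [0.0, 0.0, 1.0]] [ 1.368 -0.265  1.218] [[0.27, 0.96, 0.01], [0.78, -0.21, -0.59], [-0.57, 0.17, -0.8]]
wrist [[390.0, 0.0, 319.1], [0.0, 390.0, 235.3], [0.0, 0.0, 1.0]] [0.675 0.068 0.373] [[1.0, -0.0, -0.0], [-0.0, -0.96, 0.27], [-0.0, -0.27, -0.96]]
```

View pics/scene0.png

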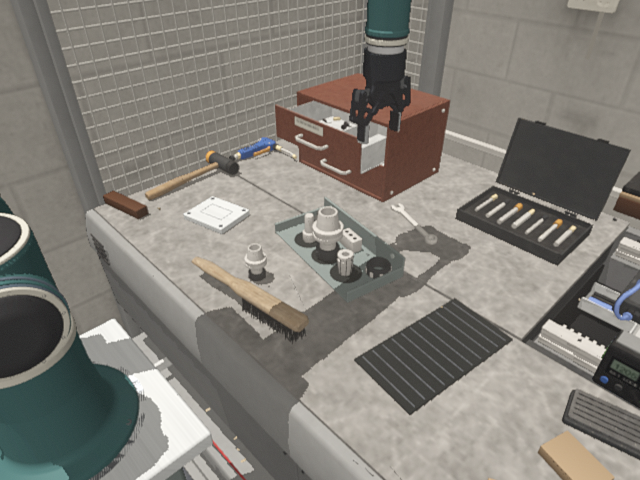

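View pics/side0.png

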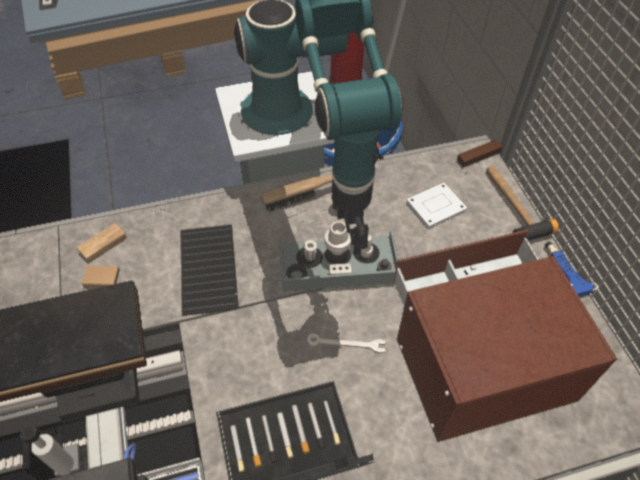

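View pics/wrist0.png

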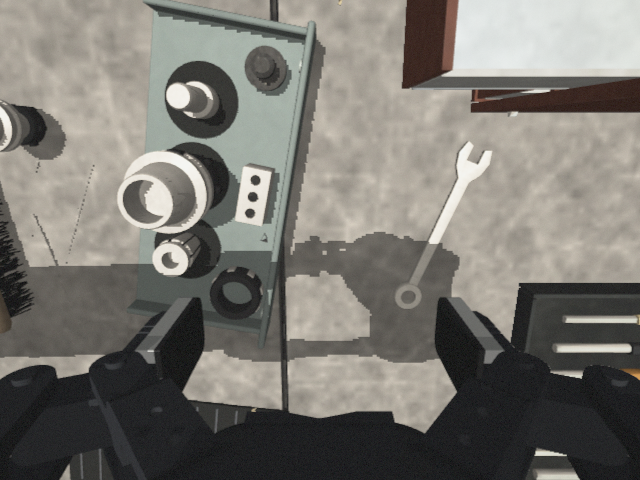

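```bash
cat > h.py <<'E'
import numpy as np,cv2
def load(n): return dict(np.load(n))
def world(c):
    K=c["intrinsics"];d=c["depth"];v,u=np.mgrid[:480,:640]
    P=np.stack([(u-K[0,2])/K[0,0]*d,(v-K[1,2])/K[1,1]*d,d],-1)
    W=(P-c["t"])@c["R"]; W[d<=0]=np.nan
    return W
def ortho(c,x0,x1,y0,y1,res=0.001,zmin=-.02,zmax=.2):
    # top view: column = y decreasing (right=-y), row = x decreasing downwards
    W=world(c);m=np.isfinite(W[...,0])&(W[...,2]>zmin)&(W[...,2]<zmax)
    H=int((x1-x0)/res);Wd=int((y1-y0)/res)
    h=np.full((H,Wd),np.nan);im=np.zeros((H,Wd,3),np.uint8)
    p=W[m];col=c["pixels"][m];o=np.argsort(p[:,2]);p=p[o];col=col[o]
    r=((x1-p[:,0])/res).astype(int);q=((y1-p[:,1])/res).astype(int)
    k=(r>=0)&(r<H)&(q>=0)&(q<Wd)
    h[r[k],q[k]]=p[k,2];im[r[k],q[k]]=col[k]
    return h,im
E
python3 - <<'E'
from h import *
for n in ["scene","side","wrist"]:
    c=load(n+"0.npz")
    h,im=ortho(c,.35,.85,-.4,.4)
    cv2.imwrite(f"pics/o_{n}.png",im[:,:,::-1])
    hh=np.nan_to_num(h)
    cv2.imwrite(f"pics/oh_{n}.png",cv2.applyColorMap(np.clip((hh+.01)*255/.13,0,255).astype(np.uint8),cv2.COLORMAP_JET))
E
python3 -c "
import cv2,numpy as np
a=[cv2.imread(f'pics/o_{n}.png') for n in ['scene','side','wrist']]
cv2.imwrite('pics/o_sceneside.png',cv2.resize(np.vstack(a[:2]),(640,800))[:600])
"
```

```text
(no output)
```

View pics/o_scene.png

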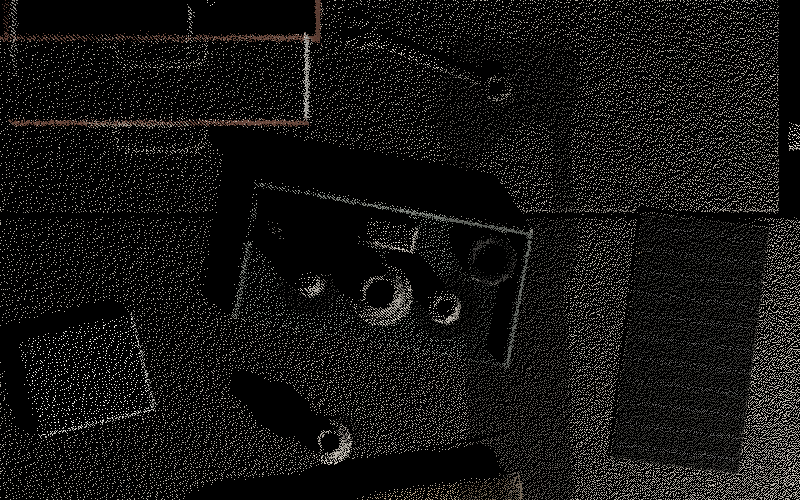

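View pics/o_side.png

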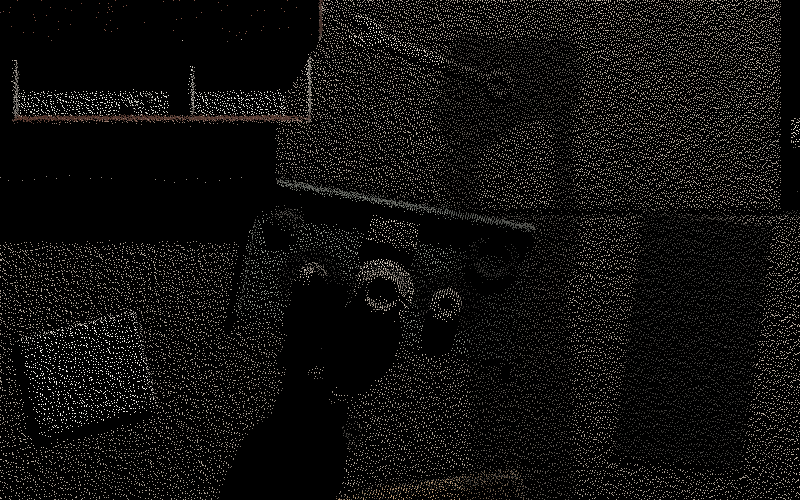

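View pics/o_wrist.png

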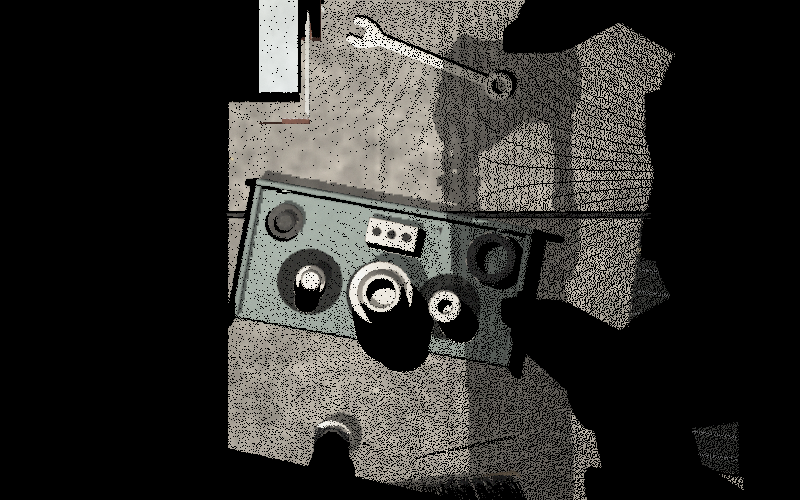

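```bash
cat > fit.py <<'E'
from h import *
from scipy.optimize import least_squares
def cloud(names):
    out=[]
    for n in names:
        W=world(load(n)).reshape(-1,3); out.append(W[np.isfinite(W[:,0])])
    return out
def circ(p,r):
    f=lambda a:np.hypot(p[:,0]-a[0],p[:,1]-a[1])-r
    s=least_squares(f,p[:,:2].mean(0),loss="soft_l1",f_scale=.001);return s.x,np.abs(s.fun).mean()
E
python3 - <<'E'
from fit import *
N=["scene0.npz","side0.npz","wrist0.npz"]
C=cloud(N)
def sel(W,x,y,rad,z0,z1):
    return W[(np.hypot(W[:,0]-x,W[:,1]-y)<rad)&(W[:,2]>z0)&(W[:,2]<z1)]
for n,W in zip(N,C):
    print(n)
    for nm,x,y,r,z0,z1,R in [("pin shank",.574,.089,.02,.035,.062,.010),("pin foot",.574,.089,.02,.008,.026,.015),
      ("holder flange",.557,.019,.04,.058,.08,.0315),
      ("collet",.545,-.045,.025,.035,.048,.017)]:
        p=sel(W,x,y,r,z0,z1)
        if len(p)>15: print(nm,len(p),*circ(p,R))
        q=sel(W,x,y,r+.01,.03,.13); print("   top z",np.percentile(q[:,2],[95,99]).round(4) if len(q) else 0)
    # block top
    p=sel(W,.615,.007,.04,.031,.037)
    if len(p)>30:
        b=cv2.minAreaRect((p[:,:2]*1000).astype(np.float32)); print("block",len(p),b)
    # backwall top
    p=W[(W[:,0]>.6)&(W[:,0]<.69)&(W[:,1]>-.15)&(W[:,1]<.16)&(W[:,2]>.047)&(W[:,2]<.056)]
    print("wall",len(p),cv2.minAreaRect((p[:,:2]*1000).astype(np.float32)) if len(p)>10 else 0)
    # plate
    p=W[(W[:,0]>.38)&(W[:,0]<.57)&(W[:,1]>.22)&(W[:,1]<.42)&(W[:,2]>.0115)&(W[:,2]<.02)]
    print("plate",len(p),cv2.minAreaRect((p[:,:2]*1000).astype(np.float32)) if len(p)>10 else 0, np.median(p[:,2]) if len(p) else 0)
    p=W[(W[:,0]>.0)&(W[:,0]<1)&(abs(W[:,1])<.3)&(abs(W[:,2])<.003)]; print("floor",np.median(p[:,2]))
    p=W[(W[:,0]>.36)&(W[:,0]<.66)&(W[:,1]<-.2)&(W[:,1]>-.4)&(W[:,2]>.0025)&(W[:,2]<.007)]
    print("mat",len(p),cv2.minAreaRect((p[:,:2]*1000).astype(np.float32)) if len(p)>10 else 0)
E
```

```text
scene0.npz
pin shank 85 [0.56905332 0.09100737] 0.0009709619339278886
   top z [0.0686 0.0694]
pin foot 72 [0.57053879 0.09077814] 0.001034783558995128
   top z [0.0686 0.0694]
holder flange 286 [0.55770565 0.02134576] 0.0014668311108592504
   top z [0.114  0.1157]
collet 123 [ 0.54423003 -0.04329102] 0.0027759188991345446
   top z [0.0521 0.0784]
block 207 ((608.484375, 7.447994232177734), (56.61846923828125, 66.66413879394531), 78.63617706298828)
wall 280 ((642.61669921875, 6.397613525390625), (281.5212707519531, 8.42954158782959), 79.82720184326172)
plate 1211 ((474.08453369140625, 314.1720886230469), (102.31764221191406, 123.6971435546875), 13.687005996704102) 0.015839904660018125
floor 2.0364109646574105e-05
mat 8513 ((507.845703125, -294.9976806640625), (281.0473937988281, 188.56170654296875), 0.5235404372215271)
side0.npz
pin shank 22 [0.57130775 0.08640976] 0.001210169207214419
   top z [0.0676 0.0709]
pin foot 64 [0.56963802 0.0874685 ] 0.0019626489090291185
   top z [0.0676 0.0709]
holder flange 207 [0.55611259 0.01884361] 0.002422002387710914
   top z [0.1129 0.1156]
colle
[... 593 characters left out ...]
.56974577 0.08920015] 0.0001714028160036968
   top z [0.0685 0.069 ]
pin foot 366 [0.56908518 0.08937052] 0.0010216137001282412
   top z [0.0685 0.069 ]
holder flange 1139 [0.5560432  0.01860748] 0.001198886748331387
   top z [0.1147 0.1155]
collet 411 [ 0.54330563 -0.04538119] 0.004126839522137304
   top z [0.0516 0.0794]
block 1633 ((612.2586059570312, 8.483160018920898), (50.682743072509766, 69.15538024902344), 79.33316040039062)
wall 2412 ((643.5623168945312, 5.045806884765625), (281.1292419433594, 6.146841526031494), 79.62708282470703)
plate 0 0 0
floor -0.00013991020341586372
mat 2203 ((500.2387390136719, -273.09442138671875), (278.4491271972656, 58.85321807861328), 23.930007934570312)
```

```bash
python3 - <<'E'
from fit import *
c=load("wrist0.npz");W=world(c).reshape(-1,3);W=W[np.isfinite(W[:,0])]
def sel(x,y,rad,z0,z1): return W[(np.hypot(W[:,0]-x,W[:,1]-y)<rad)&(W[:,2]>z0)&(W[:,2]<z1)]
for z0 in np.arange(.008,.054,.004):
    p=sel(.544,-.046,.024,z0,z0+.004)
    if len(p)>8:
        f=lambda a:np.hypot(p[:,0]-a[0],p[:,1]-a[1])-a[2]
        s=least_squares(f,[.544,-.046,.017],loss="soft_l1",f_scale=.001);print("collet",z0.round(3),len(p),s.x.round(4),np.abs(s.fun).mean().round(4))
p=sel(.612,.007,.032,.0325,.0365);p=p[p[:,0]>.59]
print("block",cv2.minAreaRect((p[:,:2]*1000).astype(np.float32)))
for nm,x,y in [("nut",.588,-.094),("plug",.63,.115)]:
    p=sel(x,y,.035,.012,.045);print(nm,p.mean(0),cv2.minEnclosingCircle((p[:,:2]*1000).astype(np.float32)))
im=c["pixels"][130:320,90:310];im=cv2.resize(im,None,fx=3,fy=3,interpolation=2);cv2.imwrite("pics/crop0.png",im[:,:,::-1])
E
```

```text
collet 0.008 35 [ 0.5428 -0.0458  0.0144] 0.0003
collet 0.012 32 [ 0.5434 -0.0452  0.0141] 0.0003
collet 0.016 43 [ 0.5432 -0.0455  0.0147] 0.0003
collet 0.02 34 [ 0.543  -0.0455  0.0152] 0.0002
collet 0.024 43 [ 0.5433 -0.0455  0.0154] 0.0002
collet 0.028 44 [ 0.5433 -0.0454  0.0158] 0.0002
collet 0.032 133 [ 0.5479 -0.0416  0.0111] 0.0014
collet 0.036 103 [ 0.5468 -0.0419  0.0122] 0.0008
collet 0.04 145 [ 0.5468 -0.0426  0.0122] 0.0012
collet 0.044 126 [ 0.547  -0.0423  0.0122] 0.0012
collet 0.048 758 [ 0.5439 -0.0447  0.0124] 0.002
collet 0.052 9 [ 0.5416 -0.0436  0.0132] 0.0013
block ((615.5652465820312, 8.110055923461914), (50.07109832763672, 25.113035202026367), 77.95838928222656)
nut [ 0.59097803 -0.09633092  0.023134  ] ((587.9437255859375, -96.83634185791016), 33.03412628173828)
plug [0.63151942 0.12015687 0.027177  ] ((634.2360229492188, 124.52670288085938), 28.899337768554688)
```

View pics/crop0.png

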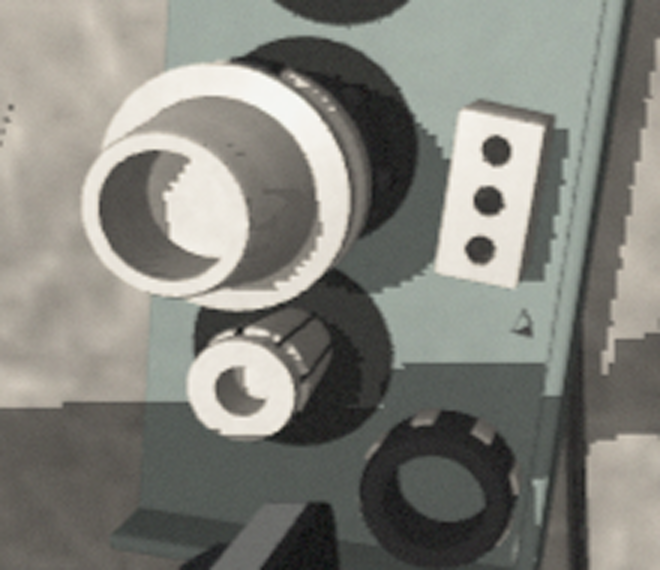

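Request:
{"fn": "servo_tool", "kwargs": {
  "moves": [
    [0,[0.005,-0.03,0.02],0],
    [0,[0.005,-0.03,0.02],0],
    [0,[0.005,-0.03,0.02],0],
    [0,[0.004,-0.028,0.02],0],
    [0,[0,0,0],0.09],
    [0,[0,0,0],0.09],
    [0,[0,0,0],0],
    [0,[0,0,0],0]
  ],
  "newtons": 40
}}

```text
time: 0.82
tool_pos: [0.5447, 0.0196, 0.1642]
tcp_rot: [-2.411, -2.001, 0.016]
wrist_force: [0.8, -0.1, 0.5]
width: 1.001
```

```bash
cat > go.py <<'E'
import sys,numpy as np
from scipy.spatial.transform import Rotation as R
from workcell import bot
s=bot.read_state();Rm=R.from_rotvec(s["tcp_rot"]).as_matrix();p=s["tool_pos"]
yaw=np.arctan2(Rm[1,1],Rm[0,1])
print("t",round(s["time"],2),"pos",p.round(4),"yaw(y)",yaw.round(3),"tilt",np.arccos(-Rm[2,2]).round(4),"F",s["wrist_force"].round(1),"w",round(float(s["width"]),3),"q",s["q"].round(2))
for a in sys.argv[1:]:
    x,y,z,w=map(float,a.split(","))
    d=Rm.T@(np.array([x,y,z])-p)
    t=yaw-w; t=(t+np.pi/2)%np.pi-np.pi/2
    print("to",a,"tool shift",d.round(4),"turn",t.round(3))
E
python3 go.py .556,.0187,.074,-.18
```

```text
t 0.82 pos [0.5447 0.0196 0.1642] yaw(y) -0.185 tilt 0.0135 F [ 0.8 -0.1  0.5] w 1.001 q [-0.01  0.1   1.97 -0.    1.08  0.18]
to .556,.0187,.074,-.18 tool shift [0.0014 0.0125 0.09  ] turn -0.005
```

Request:
{"fn": "servo_tool", "kwargs": {
  "moves": [
    [0,[0.001,0.012,0],0],
    [0,[0,0,0],0],
    [0,[0,0,0.02],0],
    [0,[0,0,0.02],0],
    [0,[0,0,0.02],0],
    [0,[0,0,0.01],0],
    [0,[0,0,0],0],
    [0,[0,0,0],0]
  ]
}}

```text
time: 1.48
tool_pos: [0.5695, 0.0173, 0.0982]
tcp_rot: [2.406, 2.016, 0.003]
wrist_force: [-0.0, 0.2, -0.2]
width: 1.001
```

```bash
python3 go.py .556,.0187,.074,-.18; python3 - <<'E'
from workcell import bot
import cv2
for n in ["side","wrist"]:
    c=bot.read_camera(n);cv2.imwrite(f"pics/{n}1.png",c["pixels"][:,:,::-1])
E
```

```text
t 1.48 pos [0.5695 0.0173 0.0982] yaw(y) -0.176 tilt 0.003 F [-0.   0.2 -0.2] w 1.001 q [-0.01  0.21  1.98 -0.    0.95  0.16]
to .556,.0187,.074,-.18 tool shift [-0.001  -0.0136  0.0242] turn 0.004
```

View pics/wrist1.png

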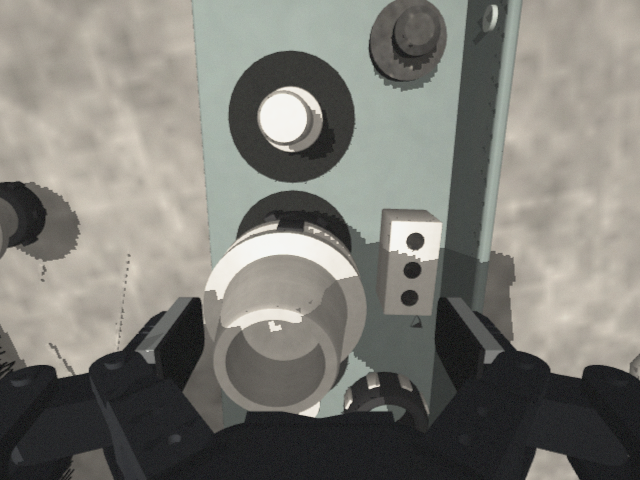

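Request:
{"fn": "servo_tool", "kwargs": {
  "moves": [
    [0,[0,-0.0065,0],0],
    [0,[0,-0.0065,0],0],
    [0,[0,0,0],0],
    [0,[0,0,0],0],
    [0,[0,0,0],0],
    [0,[0,0,0],0],
    [0,[0,0,0],0],
    [0,[0,0,0],0]
  ]
}}

```text
time: 2.25
tool_pos: [0.5585, 0.02, 0.1043]
tcp_rot: [2.401, 2.013, 0.015]
wrist_force: [-0.2, 0.2, 0.3]
width: 0.999
```

```bash
python3 go.py .556,.0187,.074,-.18
```

```text
t 2.25 pos [0.5585 0.02   0.1043] yaw(y) -0.175 tilt 0.013 F [-0.2  0.2  0.3] w 0.999 q [-0.01  0.18  2.   -0.    0.94  0.17]
to .556,.0187,.074,-.18 tool shift [-0.0018 -0.0027  0.0303] turn 0.005
```

Request:
{"fn": "servo_tool", "kwargs": {
  "moves": [
    [0,[-0.001,-0.002,0],0],
    [0,[0,0,0.01],0],
    [0,[0,0,0.01],0],
    [0,[0,0,0.005],0],
    [0,[0,0,0.003],0],
    [0,[0,0,0],0],
    [0,[0,0,0],0],
    [0,[0,0,0],0]
  ]
}}

```text
time: 2.92
tool_pos: [0.5554, 0.0191, 0.0712]
tcp_rot: [2.403, 2.014, 0.011]
wrist_force: [-0.3, -0.2, -0.5]
width: 0.997
```

```bash
python3 go.py .556,.0187,.074,-.18
```

```text
t 2.92 pos [0.5554 0.0191 0.0712] yaw(y) -0.176 tilt 0.0093 F [-0.3 -0.2 -0.5] w 0.997 q [-0.01  0.22  2.03 -0.    0.88  0.17]
to .556,.0187,.074,-.18 tool shift [-0.0003  0.0007 -0.0028] turn 0.004
```

Request:
{"fn": "servo_tool", "kwargs": {
  "moves": [
    [255,[0,0,0],0],
    [255,[0,0,0],0],
    [255,[0,0,0],0],
    [255,[0,0,0],0],
    [255,[0,0,0],0],
    [255,[0,0,0],0],
    [255,[0,0,0],0],
    [255,[0,0,0],0]
  ],
  "newtons": 60
}}

```text
time: 3.58
tool_pos: [0.5561, 0.0191, 0.0723]
tcp_rot: [2.402, 2.013, 0.013]
wrist_force: [0.4, 0.2, -1.1]
width: 0.699
```

```bash
python3 go.py .556,.0187,.074,-.18
```

```text
t 3.58 pos [0.5561 0.0191 0.0723] yaw(y) -0.176 tilt 0.0111 F [ 0.4  0.2 -1.1] w 0.699 q [-0.01  0.22  2.03 -0.    0.88  0.17]
to .556,.0187,.074,-.18 tool shift [-0.0004 -0.     -0.0017] turn 0.004
```

Request:
{"fn": "servo_tool", "kwargs": {
  "moves": [
    [255,[0,0,-0.01],0],
    [255,[0,0,-0.02],0],
    [255,[0,0,-0.02],0],
    [255,[0,0,-0.02],0],
    [255,[0,0,-0.01],0],
    [255,[0,0,0],0],
    [255,[0,0,0],0],
    [255,[0,0,0],0]
  ]
}}

```text
time: 4.25
tool_pos: [0.547, 0.0194, 0.1488]
tcp_rot: [-2.404, -2.015, 0.009]
wrist_force: [-0.3, -0.3, -6.3]
width: 0.701
```

```bash
python3 go.py .5955,-.298,.15,-.106;  python3 - <<'E'
from workcell import bot
import cv2
for n in ["wrist"]:
    c=bot.read_camera(n);cv2.imwrite(f"pics/{n}2.png",c["pixels"][:,:,::-1])
E
```

```text
t 4.25 pos [0.547  0.0194 0.1488] yaw(y) -0.176 tilt 0.0075 F [-0.3 -0.3 -6.3] w 0.701 q [-0.01  0.12  1.98 -0.    1.05  0.17]
to .5955,-.298,.15,-.106 tool shift [-0.304   0.1032 -0.0015] turn -0.07
```

View pics/wrist2.png

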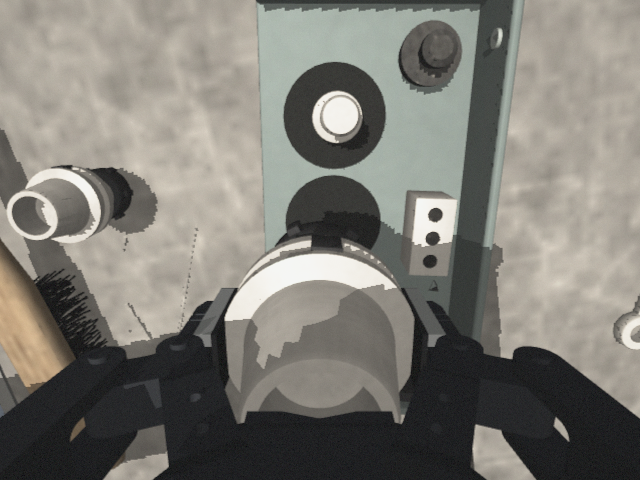

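Request:
{"fn": "servo_tool", "kwargs": {
  "moves": [
    [255,[-0.015,0.005,0],0],
    [255,[-0.03,0.01,0],0],
    [255,[-0.03,0.01,0],0],
    [255,[-0.03,0.01,0],0],
    [255,[-0.03,0.01,0],0],
    [255,[-0.03,0.01,0],0],
    [255,[-0.03,0.01,0],0],
    [255,[-0.03,0.01,0],0]
  ]
}}

```text
time: 4.97
tool_pos: [0.5745, -0.2152, 0.1332]
tcp_rot: [-2.377, -2.014, 0.027]
wrist_force: [0.9, 0.2, -5.8]
width: 0.698
```

```bash
python3 go.py .5955,-.298,.15,-.106
```

```text
t 4.97 pos [ 0.5745 -0.2152  0.1332] yaw(y) -0.165 tilt 0.031 F [ 0.9  0.2 -5.8] w 0.698 q [-0.4   0.27  1.84 -0.    1.07 -0.23]
to .5955,-.298,.15,-.106 tool shift [-0.0781  0.0338 -0.0182] turn -0.059
```

Request:
{"fn": "servo_tool", "kwargs": {
  "moves": [
    [255,[-0.02,0.008,-0.005],0],
    [255,[-0.015,0.008,-0.005],-0.03],
    [255,[-0.015,0.005,0],-0.03],
    [255,[-0.01,0,0],0],
    [255,[0,0,0],0],
    [255,[0,0,0],0],
    [255,[0,0,0],0],
    [255,[0,0,0],0]
  ]
}}

```text
time: 5.63
tool_pos: [0.5804, -0.2853, 0.1289]
tcp_rot: [-2.311, -2.064, 0.038]
wrist_force: [0.1, 0.4, -5.7]
width: 0.698
```

```bash
python3 go.py .5955,-.298,.15,-.106
```

```text
t 5.63 pos [ 0.5804 -0.2853  0.1289] yaw(y) -0.112 tilt 0.0496 F [ 0.1  0.4 -5.7] w 0.698 q [-0.49  0.34  1.75 -0.01  1.1  -0.37]
to .5955,-.298,.15,-.106 tool shift [-0.0106  0.0154 -0.022 ] turn -0.006
```

Request:
{"fn": "servo_tool", "kwargs": {
  "moves": [
    [255,[0,0,0.018],0],
    [255,[0,0,0.014],0],
    [255,[0,0,0.008],0],
    [255,[0,0,0.003],0],
    [255,[0,0,0],0],
    [255,[0,0,0],0],
    [255,[0,0,0],0],
    [255,[0,0,0],0]
  ]
}}

```text
time: 6.3
tool_pos: [0.5784, -0.2792, 0.0843]
tcp_rot: [-2.305, -2.068, 0.037]
wrist_force: [-0.9, -1.2, -5.6]
width: 0.697
```

```bash
python3 go.py .5955,-.298,.073,-.106
```

```text
t 6.3 pos [ 0.5784 -0.2792  0.0843] yaw(y) -0.108 tilt 0.0509 F [-0.9 -1.2 -5.6] w 0.697 q [-0.49  0.38  1.79 -0.01  1.02 -0.37]
to .5955,-.298,.073,-.106 tool shift [-0.0169  0.0195  0.0102] turn -0.002
```

Request:
{"fn": "servo_tool", "kwargs": {
  "moves": [
    [255,[0,0,0.004],0],
    [255,[0,0,0.004],0],
    [255,[0,0,0.002],0],
    [255,[0,0,0.001],0],
    [255,[0,0,0.001],0],
    [255,[0,0,0.001],0],
    [255,[0,0,0],0],
    [255,[0,0,0],0]
  ]
}}

```text
time: 6.97
tool_pos: [0.5796, -0.2804, 0.0729]
tcp_rot: [-2.309, -2.07, 0.034]
wrist_force: [0.1, 0.1, -5.5]
width: 0.699
```

```bash
python3 go.py .5955,-.298,.073,-.106
```

```text
t 6.97 pos [ 0.5796 -0.2804  0.0729] yaw(y) -0.109 tilt 0.046 F [ 0.1  0.1 -5.5] w 0.699 q [-0.49  0.4   1.79 -0.01  1.   -0.37]
to .5955,-.298,.073,-.106 tool shift [-0.0158  0.0177 -0.0011] turn -0.003
```

Request:
{"fn": "servo_tool", "kwargs": {
  "moves": [
    [255,[0,0,0.002],0],
    [255,[0,0,0.001],0],
    [255,[0,0,0.001],0],
    [255,[0,0,0.001],0],
    [255,[0,0,0.001],0],
    [255,[0,0,0.001],0],
    [255,[0,0,0],0],
    [255,[0,0,0],0]
  ]
}}

```text
time: 7.63
tool_pos: [0.5801, -0.2809, 0.0727]
tcp_rot: [-2.31, -2.072, 0.034]
wrist_force: [-2.7, 1.5, 0.1]
width: 0.692
```

```bash
python3 go.py .5955,-.298,.073,-.106;  python3 - <<'E'
from workcell import bot
import cv2
for n in ["scene"]:
    c=bot.read_camera(n);im=c["pixels"][180:440,280:540,::-1];cv2.imwrite(f"pics/{n}3.png",cv2.resize(im,None,fx=2.3,fy=2.3))
E
```

```text
t 7.63 pos [ 0.5801 -0.2809  0.0727] yaw(y) -0.109 tilt 0.0443 F [-2.7  1.5  0.1] w 0.692 q [-0.49  0.4   1.79 -0.01  1.   -0.37]
to .5955,-.298,.073,-.106 tool shift [-0.0153  0.0171 -0.0012] turn -0.003
```

View pics/scene3.png

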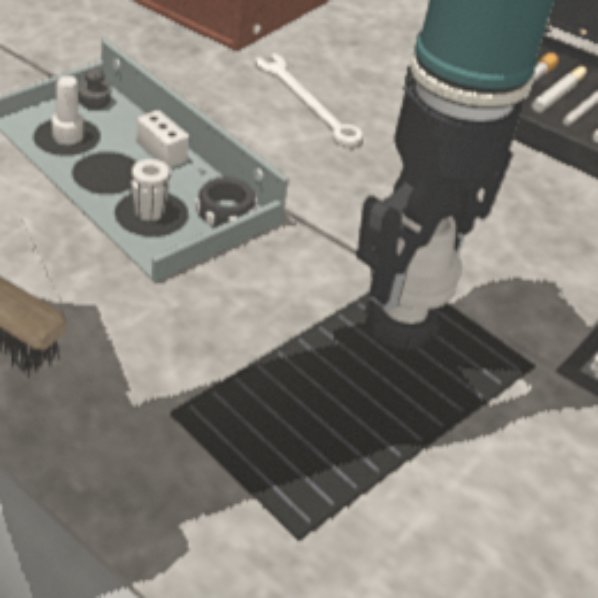

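Request:
{"fn": "servo_tool", "kwargs": {
  "moves": [
    [255,[0,0,0.001],0],
    [255,[0,0,0.002],0],
    [255,[0,0,0.002],0],
    [255,[0,0,0.002],0],
    [255,[0,0,0.002],0],
    [255,[0,0,0.002],0],
    [255,[0,0,0.002],0],
    [255,[0,0,0.002],0]
  ]
}}

```text
time: 8.35
tool_pos: [0.5803, -0.2813, 0.0726]
tcp_rot: [-2.309, -2.071, 0.036]
wrist_force: [-5.8, 2.7, 10.9]
width: 0.695
```

```bash
python3 go.py .5955,-.298,.073,-.106
```

```text
t 8.35 pos [ 0.5803 -0.2813  0.0726] yaw(y) -0.108 tilt 0.0457 F [-5.8  2.7 10.9] w 0.695 q [-0.49  0.4   1.79 -0.01  1.   -0.37]
to .5955,-.298,.073,-.106 tool shift [-0.015   0.0169 -0.0013] turn -0.002
```

Request:
{"fn": "servo_tool", "kwargs": {
  "moves": [
    [255,[0,0,-0.001],0],
    [60,[0,0,0],0],
    [40,[0,0,0],0],
    [20,[0,0,0],0],
    [0,[0,0,0],0],
    [0,[0,0,0],0],
    [0,[0,0,0],0],
    [0,[0,0,0],0]
  ]
}}

```text
time: 9.02
tool_pos: [0.5843, -0.2835, 0.0746]
tcp_rot: [-2.316, -2.078, 0.03]
wrist_force: [-0.6, -0.9, 0.0]
width: 0.997
```

```bash
python3 go.py .5955,-.298,.073,-.106;  python3 - <<'E'
from workcell import bot
import cv2
for n in ["scene"]:
    c=bot.read_camera(n);im=c["pixels"][180:440,280:540,::-1];cv2.imwrite(f"pics/{n}4.png",cv2.resize(im,None,fx=2.3,fy=2.3))
E
```

```text
t 9.02 pos [ 0.5843 -0.2835  0.0746] yaw(y) -0.108 tilt 0.0359 F [-0.6 -0.9  0. ] w 0.997 q [-0.49  0.4   1.79 -0.01  0.99 -0.37]
to .5955,-.298,.073,-.106 tool shift [-0.0132  0.0127  0.001 ] turn -0.002
```

View pics/scene4.png

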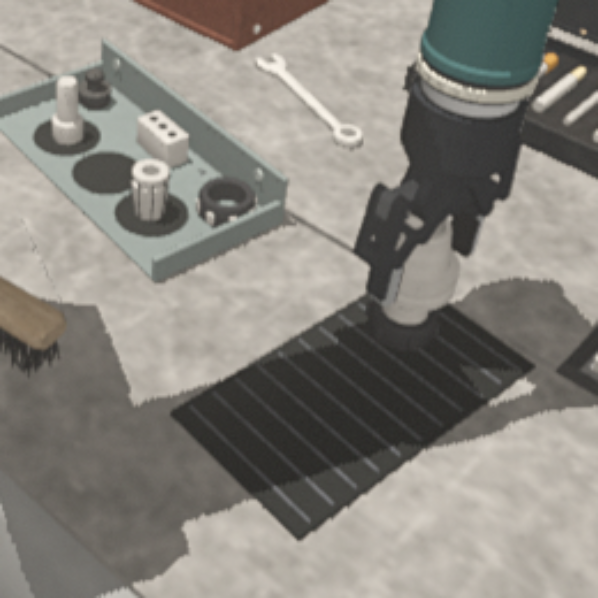

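Request:
{"fn": "servo_tool", "kwargs": {
  "moves": [
    [0,[0,0,-0.01],0],
    [0,[0,0,-0.02],0],
    [0,[0,0,-0.03],0],
    [0,[0,0,-0.02],0],
    [0,[0,0,0],0],
    [0,[0,0,0],0],
    [0,[0,0,0],0],
    [0,[0,0,0],0]
  ]
}}

```text
time: 9.73
tool_pos: [0.5862, -0.2837, 0.1582]
tcp_rot: [-2.314, -2.076, 0.032]
wrist_force: [-0.1, 0.6, 0.3]
width: 1.003
```

```bash
python3 go.py .5695,.0893,.17,-.18
```

```text
t 9.73 pos [ 0.5862 -0.2837  0.1582] yaw(y) -0.108 tilt 0.0385 F [-0.1  0.6  0.3] w 1.003 q [-0.49  0.32  1.73 -0.01  1.14 -0.37]
to .5695,.0893,.17,-.18 tool shift [ 0.369  -0.0573 -0.0072] turn 0.072
```

Request:
{"fn": "servo_tool", "kwargs": {
  "moves": [
    [0,[0.02,-0.003,0],0],
    [0,[0.035,-0.005,0],0],
    [0,[0.035,-0.005,0],0],
    [0,[0.035,-0.005,0],0],
    [0,[0.035,-0.005,0],0],
    [0,[0.035,-0.005,0],0],
    [0,[0.035,-0.005,0],0],
    [0,[0.035,-0.005,0],0]
  ]
}}

```text
time: 10.4
tool_pos: [0.5704, -0.0127, 0.1485]
tcp_rot: [-2.318, -2.052, 0.05]
wrist_force: [0.7, 0.1, -0.7]
width: 0.999
```

```bash
python3 go.py .5695,.0893,.15,-.18
```

```text
t 10.4 pos [ 0.5704 -0.0127  0.1485] yaw(y) -0.121 tilt 0.0556 F [ 0.7  0.1 -0.7] w 0.999 q [-0.07  0.19  1.9   0.01  1.1   0.05]
to .5695,.0893,.15,-.18 tool shift [ 1.012e-01 -1.330e-02 -1.000e-04] turn 0.059
```

Request:
{"fn": "servo_tool", "kwargs": {
  "moves": [
    [112,[0.025,-0.004,0],0.02],
    [112,[0.025,-0.004,0],0.02],
    [112,[0.02,-0.004,0],0.01],
    [112,[0.01,0,0],0.01],
    [112,[0.005,0,0],0],
    [112,[0,0,0],0],
    [112,[0,0,0],0],
    [112,[0,0,0],0]
  ]
}}

```text
time: 11.07
tool_pos: [0.5612, 0.0843, 0.1381]
tcp_rot: [-2.362, -1.981, 0.076]
wrist_force: [0.5, -0.4, -0.2]
width: 0.557
```

```bash
python3 go.py .5695,.0893,.15,-.18
```

```text
t 11.07 pos [0.5612 0.0843 0.1381] yaw(y) -0.175 tilt 0.0757 F [ 0.5 -0.4 -0.2] w 0.557 q [0.09 0.21 1.9  0.02 1.1  0.26]
to .5695,.0893,.15,-.18 tool shift [ 0.0064  0.0064 -0.0124] turn 0.005
```

Request:
{"fn": "servo_tool", "kwargs": {
  "moves": [
    [112,[0,-0.0065,0],0],
    [112,[0,-0.0065,0],0],
    [112,[0,0,0],0],
    [112,[0,0,0],0],
    [112,[0,0,0],0],
    [112,[0,0,0],0],
    [112,[0,0,0],0],
    [112,[0,0,0],0]
  ]
}}

```text
time: 11.73
tool_pos: [0.5469, 0.0826, 0.1391]
tcp_rot: [-2.367, -1.976, 0.077]
wrist_force: [-0.8, -0.2, -1.0]
width: 0.559
```

```bash
cat >> go.py <<'E'
print("tool z",Rm[:,2].round(4),"sum",(s["q"][1]+s["q"][2]+s["q"][4]-np.pi).round(4))
E
python3 go.py .5695,.0893,.15,-.18
```

```text
t 11.73 pos [0.5469 0.0826 0.1391] yaw(y) -0.18 tilt 0.0757 F [-0.8 -0.2 -1. ] w 0.559 q [0.09 0.18 1.93 0.02 1.1  0.26]
to .5695,.0893,.15,-.18 tool shift [ 0.0106  0.0202 -0.0125] turn -0.0
tool z [-0.0747  0.0121 -0.9971] sum 0.0734
```

Request:
{"fn": "servo_tool", "kwargs": {
  "moves": [
    [112,[0.005,0.009,-0.004],0],
    [112,[0.005,0.009,-0.004],0],
    [112,[0,0,0],0],
    [112,[0,0,0],0],
    [112,[0,0,0],0],
    [112,[0,0,0],0],
    [112,[0,0,0],0],
    [112,[0,0,0],0]
  ]
}}

```text
time: 12.4
tool_pos: [0.5675, 0.0894, 0.1456]
tcp_rot: [-2.367, -1.976, 0.078]
wrist_force: [-0.1, -0.1, -0.1]
width: 0.561
```

```bash
python3 go.py .5695,.0893,.15,-.18
```

```text
t 12.4 pos [0.5675 0.0894 0.1456] yaw(y) -0.18 tilt 0.0769 F [-0.1 -0.1 -0.1] w 0.561 q [0.1  0.21 1.88 0.02 1.12 0.27]
to .5695,.0893,.15,-.18 tool shift [ 0.0003  0.0016 -0.0045] turn 0.0
tool z [-0.076   0.0117 -0.997 ] sum 0.0745
```

Request:
{"fn": "servo_tool", "kwargs": {
  "moves": [
    [112,[-0.012,0,0],0],
    [112,[-0.012,0,0],0],
    [112,[-0.012,0,0],0],
    [112,[-0.012,0,0],0],
    [112,[-0.012,0,0],0],
    [112,[-0.012,0,0],0],
    [112,[0,0,0],0],
    [112,[0,0,0],0]
  ]
}}

```text
time: 13.07
tool_pos: [0.5515, 0.0087, 0.1455]
tcp_rot: [-2.369, -1.973, 0.081]
wrist_force: [0.6, -0.4, 0.5]
width: 0.559
```

```bash
python3 go.py .5695,.0893,.15,-.18
```

```text
t 13.07 pos [0.5515 0.0087 0.1455] yaw(y) -0.182 tilt 0.0781 F [ 0.6 -0.4  0.5] w 0.559 q [-0.03  0.17  1.93  0.01  1.12  0.14]
to .5695,.0893,.15,-.18 tool shift [ 0.0825  0.0028 -0.0051] turn -0.002
tool z [-0.0773  0.0108 -0.9969] sum 0.0777
```

Request:
{"fn": "servo_tool", "kwargs": {
  "moves": [
    [112,[0.035,0,0],0],
    [112,[0.035,0,0],0],
    [112,[0,0,0],0],
    [112,[0,0,0],0],
    [112,[0,0,0],0],
    [112,[0,0,0],0],
    [112,[0,0,0],0],
    [112,[0,0,0],0]
  ]
}}

```text
time: 13.73
tool_pos: [0.5649, 0.0769, 0.1454]
tcp_rot: [-2.374, -1.967, 0.08]
wrist_force: [0.3, -1.2, 0.9]
width: 0.561
```

```bash
python3 go.py .5695,.0893,.15,-.18
```

```text
t 13.73 pos [0.5649 0.0769 0.1454] yaw(y) -0.187 tilt 0.0774 F [ 0.3 -1.2  0.9] w 0.561 q [0.08 0.21 1.89 0.02 1.12 0.26]
to .5695,.0893,.15,-.18 tool shift [ 0.0131  0.0018 -0.0048] turn -0.007
tool z [-0.0765  0.0112 -0.997 ] sum 0.0755
```

Request:
{"fn": "servo_tool", "kwargs": {
  "moves": [
    [112,[0,0,-0.003],-0.1],
    [112,[0,0,0],-0.12],
    [112,[0,0,0],-0.12],
    [112,[0,0,0],-0.12],
    [112,[0,0,0],-0.12],
    [112,[0,0,0],-0.12],
    [112,[0,0,0],-0.12],
    [112,[0,0,0],-0.12]
  ]
}}

```text
time: 14.4
tool_pos: [0.5641, 0.0713, 0.1483]
tcp_rot: [-1.17, -2.833, 0.03]
wrist_force: [-0.2, 0.7, 0.4]
width: 0.562
```

Request:
{"fn": "servo_tool", "kwargs": {
  "moves": [
    [112,[0,0,0],-0.12],
    [112,[0,0,0],-0.12],
    [112,[0,0,0],-0.12],
    [112,[0,0,0],-0.1],
    [112,[0,0,0],-0.05],
    [112,[0,0,0],0],
    [112,[0,0,0],0],
    [112,[0,0,0],0]
  ]
}}

```text
time: 15.07
tool_pos: [0.5631, 0.066, 0.1482]
tcp_rot: [-0.386, -3.038, -0.0]
wrist_force: [-0.3, -0.2, -0.5]
width: 0.559
```

```bash
python3 go.py .5695,.0893,.15,-.18
```

```text
t 15.07 pos [0.5631 0.066  0.1482] yaw(y) 1.319 tilt 0.0792 F [-0.3 -0.2 -0.5] w 0.559 q [ 0.06  0.2   1.89  0.02  1.13 -1.26]
to .5695,.0893,.15,-.18 tool shift [-0.0002  0.0241 -0.002 ] turn 1.499
tool z [-0.0784  0.0103 -0.9969] sum 0.0778
```

Request:
{"fn": "servo_tool", "kwargs": {
  "moves": [
    [112,[0,0.011,0],-0.035],
    [112,[0,0.011,0],-0.035],
    [112,[0,0,0],0],
    [112,[0,0,0.015],0],
    [112,[0,0,0.015],0],
    [112,[0,0,0.005],0],
    [112,[0,0,0],0],
    [112,[0,0,0],0]
  ]
}}

```text
time: 15.73
tool_pos: [0.5677, 0.0925, 0.1135]
tcp_rot: [-0.268, -3.054, -0.006]
wrist_force: [-0.5, -0.7, -0.4]
width: 0.563
```

```bash
python3 go.py .5695,.0893,.062,1.39
```

```text
t 15.73 pos [0.5677 0.0925 0.1135] yaw(y) 1.396 tilt 0.0763 F [-0.5 -0.7 -0.4] w 0.563 q [ 0.11  0.25  1.9   0.02  1.06 -1.3 ]
to .5695,.0893,.062,1.39 tool shift [-0.0063 -0.0027  0.0511] turn 0.006
tool z [-0.0754  0.0109 -0.9971] sum 0.074
```

Request:
{"fn": "servo_tool", "kwargs": {
  "moves": [
    [112,[-0.006,-0.0025,0],0],
    [112,[0,0,0],0],
    [112,[0,0,0.012],0],
    [112,[0,0,0.015],0],
    [112,[0,0,0.012],0],
    [112,[0,0,0.006],0],
    [112,[0,0,0],0],
    [112,[0,0,0],0]
  ]
}}

```text
time: 16.4
tool_pos: [0.5731, 0.089, 0.0676]
tcp_rot: [-0.269, -3.059, -0.008]
wrist_force: [0.4, -0.5, 0.4]
width: 0.56
```

```bash
python3 go.py .5695,.0893,.062,1.39;python3 - <<'E'
from workcell import bot
import cv2
for n in ["wrist"]:
    c=bot.read_camera(n);cv2.imwrite(f"pics/{n}5.png",c["pixels"][:,:,::-1])
E
```

```text
t 16.4 pos [0.5731 0.089  0.0676] yaw(y) 1.395 tilt 0.0706 F [ 0.4 -0.5  0.4] w 0.56 q [ 0.1   0.31  1.92  0.02  0.98 -1.31]
to .5695,.0893,.062,1.39 tool shift [ 0.0032 -0.0003  0.0058] turn 0.005
tool z [-0.0696  0.0113 -0.9975] sum 0.0683
```

View pics/wrist5.png

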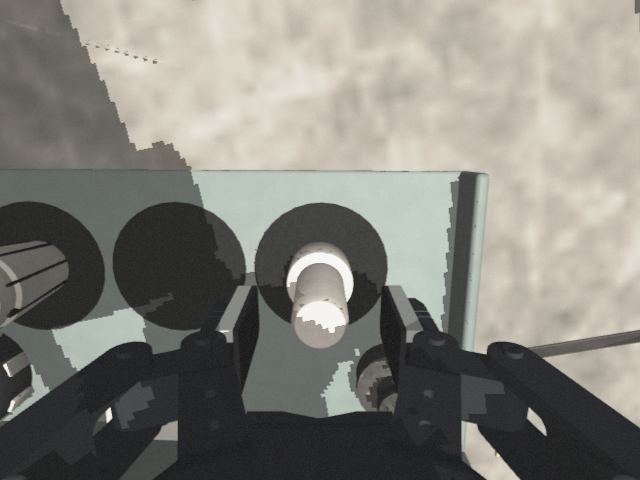

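Request:
{"fn": "servo_tool", "kwargs": {
  "moves": [
    [112,[0.003,0,0.004],0],
    [112,[0,0,0],0],
    [112,[0,0,0],0],
    [255,[0,0,0],0],
    [255,[0,0,0],0],
    [255,[0,0,0],0],
    [255,[0,0,0],0],
    [255,[0,0,0],0]
  ],
  "newtons": 50
}}

```text
time: 17.12
tool_pos: [0.571, 0.0897, 0.0657]
tcp_rot: [-0.269, -3.063, -0.009]
wrist_force: [0.1, -0.8, -2.0]
width: 0.208
```

```bash
python3 go.py .5695,.0893,.062,1.39
```

```text
t 17.12 pos [0.571  0.0897 0.0657] yaw(y) 1.396 tilt 0.067 F [ 0.1 -0.8 -2. ] w 0.208 q [ 0.1   0.31  1.93  0.02  0.97 -1.31]
to .5695,.0893,.062,1.39 tool shift [ 0.0011 -0.0007  0.0038] turn 0.006
tool z [-0.066   0.0115 -0.9978] sum 0.0646
```

Request:
{"fn": "servo_tool", "kwargs": {
  "moves": [
    [255,[0,0,-0.01],0],
    [255,[0,0,-0.02],0],
    [255,[0,0,-0.02],0],
    [255,[0,0,-0.02],0],
    [255,[0,0,-0.01],0],
    [255,[0,0,0],0],
    [255,[0,0,0],0],
    [255,[0,0,0],0]
  ]
}}

```text
time: 17.78
tool_pos: [0.5742, 0.0886, 0.1484]
tcp_rot: [-0.269, -3.058, -0.007]
wrist_force: [0.2, 0.3, -2.1]
width: 0.214
```

```bash
python3 go.py .49,-.287,.145,1.46;python3 - <<'E'
from workcell import bot
import cv2
for n in ["scene"]:
    c=bot.read_camera(n);im=c["pixels"][150:440,250:540,::-1];cv2.imwrite(f"pics/{n}6.png",cv2.resize(im,None,fx=2,fy=2))
E
```

```text
t 17.78 pos [0.5742 0.0886 0.1484] yaw(y) 1.396 tilt 0.0723 F [ 0.2  0.3 -2.1] w 0.214 q [ 0.1   0.22  1.87  0.02  1.12 -1.3 ]
to .49,-.287,.145,1.46 tool shift [ 0.0171 -0.3846  0.0052] turn -0.064
tool z [-0.0714  0.0111 -0.9974] sum 0.07
```

View pics/scene6.png

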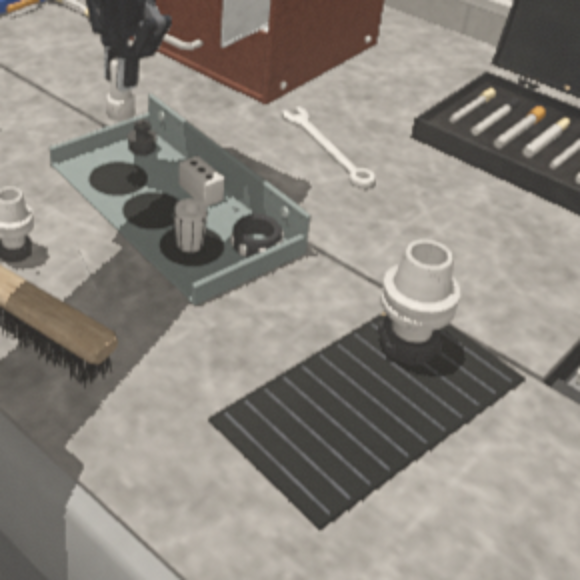

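Request:
{"fn": "servo_tool", "kwargs": {
  "moves": [
    [255,[0.001,-0.01,0],0],
    [255,[0.001,-0.022,0],0],
    [255,[0.001,-0.022,0],0],
    [255,[0.001,-0.022,0],0],
    [255,[0.001,-0.022,0],0],
    [255,[0.001,-0.022,0],0],
    [255,[0.001,-0.022,0],0],
    [255,[0.001,-0.022,0],0]
  ]
}}

```text
time: 18.5
tool_pos: [0.5283, -0.0769, 0.1387]
tcp_rot: [-0.254, -3.04, -0.006]
wrist_force: [0.7, -0.5, -1.7]
width: 0.211
```

```bash
python3 go.py .49,-.287,.145,1.46
```

```text
t 18.5 pos [ 0.5283 -0.0769  0.1387] yaw(y) 1.404 tilt 0.0911 F [ 0.7 -0.5 -1.7] w 0.211 q [-0.19  0.16  1.96 -0.01  1.11 -1.59]
to .49,-.287,.145,1.46 tool shift [ 0.0033 -0.2136 -0.0052] turn -0.056
tool z [-0.0903  0.0114 -0.9959] sum 0.0909
```

Request:
{"fn": "servo_tool", "kwargs": {
  "moves": [
    [255,[0,-0.035,0],0],
    [255,[0,-0.035,0],0],
    [255,[0,0,0],0],
    [255,[0,0,0],0],
    [255,[0,-0.035,0],0],
    [255,[0,-0.035,0],0],
    [255,[0,0,0],0],
    [255,[0,0,0],0]
  ]
}}

```text
time: 19.17
tool_pos: [0.4945, -0.2233, 0.1308]
tcp_rot: [-0.257, -3.024, -0.01]
wrist_force: [0.5, 0.5, -2.2]
width: 0.21
```

```bash
python3 go.py .49,-.287,.145,1.46
```

```text
t 19.17 pos [ 0.4945 -0.2233  0.1308] yaw(y) 1.401 tilt 0.1066 F [ 0.5  0.5 -2.2] w 0.21 q [-0.45  0.19  1.94 -0.04  1.11 -1.83]
to .49,-.287,.145,1.46 tool shift [-0.0047 -0.0636 -0.0146] turn -0.059
tool z [-0.1053  0.0154 -0.9943] sum 0.102
```

Request:
{"fn": "servo_tool", "kwargs": {
  "moves": [
    [255,[0,-0.012,0],-0.01],
    [255,[0,-0.012,0],-0.01],
    [255,[0,-0.012,0],-0.01],
    [255,[0,-0.012,0],-0.01],
    [255,[0,-0.008,0],-0.01],
    [255,[0,0,0],0],
    [255,[0,0,0],0],
    [255,[0,0,0],0]
  ]
}}

```text
time: 19.83
tool_pos: [0.4848, -0.271, 0.1262]
tcp_rot: [-0.167, -3.023, -0.024]
wrist_force: [0.6, -0.4, -1.3]
width: 0.215
```

```bash
python3 go.py .49,-.287,.066,1.46
```

```text
t 19.83 pos [ 0.4848 -0.271   0.1262] yaw(y) 1.46 tilt 0.1152 F [ 0.6 -0.4 -1.3] w 0.215 q [-0.53  0.22  1.91 -0.04  1.11 -1.97]
to .49,-.287,.066,1.46 tool shift [-0.0137 -0.0159  0.0589] turn -0.0
tool z [-0.1128  0.0222 -0.9934] sum 0.1091
```

Request:
{"fn": "servo_tool", "kwargs": {
  "moves": [
    [255,[0,0,0.012],0],
    [255,[0,0,0.015],0],
    [255,[0,0,0.012],0],
    [255,[0,0,0.008],0],
    [255,[0,0,0.004],0],
    [255,[0,0,0],0],
    [255,[0,0,0],0],
    [255,[0,0,0],0]
  ]
}}

```text
time: 20.5
tool_pos: [0.4785, -0.2656, 0.0699]
tcp_rot: [-0.162, -3.021, -0.027]
wrist_force: [-0.7, -0.7, -1.6]
width: 0.215
```

```bash
python3 go.py .49,-.287,.066,1.46
```

```text
t 20.5 pos [ 0.4785 -0.2656  0.0699] yaw(y) 1.463 tilt 0.1174 F [-0.7 -0.7 -1.6] w 0.215 q [-0.53  0.28  1.96 -0.04  1.01 -1.97]
to .49,-.287,.066,1.46 tool shift [-0.0141 -0.0201  0.0021] turn 0.003
tool z [-0.1146  0.0241 -0.9931] sum 0.1118
```

Request:
{"fn": "servo_tool", "kwargs": {
  "moves": [
    [255,[0,0,0.002],0],
    [255,[0,0,0.002],0],
    [255,[0,0,0.001],0],
    [255,[0,0,0.001],0],
    [255,[0,0,0.001],0],
    [255,[0,0,0.001],0],
    [255,[0,0,0],0],
    [255,[0,0,0],0]
  ]
}}

```text
time: 21.17
tool_pos: [0.4801, -0.267, 0.0665]
tcp_rot: [-0.164, -3.026, -0.024]
wrist_force: [0.4, 0.0, -1.8]
width: 0.213
```

```bash
python3 go.py .49,-.287,.066,1.46;python3 - <<'E'
from workcell import bot
import cv2
for n in ["scene"]:
    c=bot.read_camera(n);im=c["pixels"][250:440,330:540,::-1];cv2.imwrite(f"pics/{n}7.png",cv2.resize(im,None,fx=3,fy=3))
E
```

```text
t 21.17 pos [ 0.4801 -0.267   0.0665] yaw(y) 1.462 tilt 0.1118 F [ 0.4  0.  -1.8] w 0.213 q [-0.53  0.28  1.97 -0.04  1.   -1.97]
to .49,-.287,.066,1.46 tool shift [-0.012  -0.0189 -0.001 ] turn 0.002
tool z [-0.1095  0.0215 -0.9938] sum 0.106
```

View pics/scene7.png

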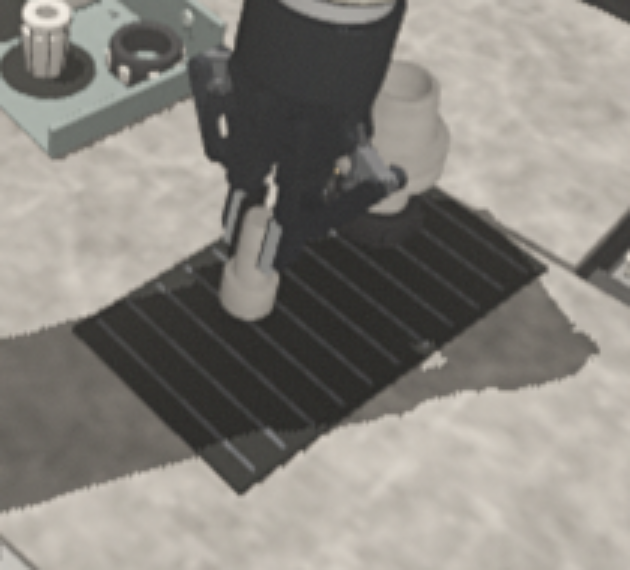

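Request:
{"fn": "servo_tool", "kwargs": {
  "moves": [
    [255,[0,0,0.001],0],
    [255,[0,0,0.001],0],
    [255,[0,0,0.001],0],
    [255,[0,0,0.001],0],
    [255,[0,0,0],0],
    [255,[0,0,0],0],
    [255,[0,0,0],0],
    [255,[0,0,0],0]
  ]
}}

```text
time: 21.88
tool_pos: [0.4806, -0.2673, 0.0659]
tcp_rot: [-0.164, -3.027, -0.023]
wrist_force: [-0.4, 0.5, 2.5]
width: 0.211
```

```bash
python3 go.py .49,-.287,.066,1.46
```

```text
t 21.88 pos [ 0.4806 -0.2673  0.0659] yaw(y) 1.462 tilt 0.1111 F [-0.4  0.5  2.5] w 0.211 q [-0.53  0.28  1.97 -0.04  1.   -1.97]
to .49,-.287,.066,1.46 tool shift [-0.0114 -0.0185 -0.0016] turn 0.002
tool z [-0.1088  0.0212 -0.9938] sum 0.1052
```

Contact. Release and lift off.

Request:
{"fn": "servo_tool", "kwargs": {
  "moves": [
    [180,[0,0,0],0],
    [160,[0,0,0],0],
    [130,[0,0,0],0],
    [110,[0,0,0],0],
    [110,[0,0,0],0],
    [110,[0,0,0],0],
    [110,[0,0,0],0],
    [110,[0,0,0],0]
  ]
}}

```text
time: 22.55
tool_pos: [0.4812, -0.2679, 0.0659]
tcp_rot: [-0.164, -3.028, -0.022]
wrist_force: [0.2, 0.8, 0.2]
width: 0.567
```

Request:
{"fn": "servo_tool", "kwargs": {
  "moves": [
    [110,[0,0,-0.01],0],
    [110,[0,0,-0.02],0],
    [110,[0,0,-0.02],0],
    [110,[0,0,-0.02],0],
    [110,[0,0,-0.015],0],
    [110,[0,0,0],0],
    [110,[0,0,0],0],
    [110,[0,0,0],0]
  ]
}}

```text
time: 23.22
tool_pos: [0.4904, -0.2693, 0.1566]
tcp_rot: [-0.164, -3.028, -0.023]
wrist_force: [-0.1, -0.5, 0.2]
width: 0.569
```

```bash
python3 go.py .5433,-.0455,.14,1.39
```

```text
t 23.22 pos [ 0.4904 -0.2693  0.1566] yaw(y) 1.462 tilt 0.1105 F [-0.1 -0.5  0.2] w 0.569 q [-0.53  0.19  1.88 -0.04  1.17 -1.97]
to .5433,-.0455,.14,1.39 tool shift [-0.0301  0.2281  0.0154] turn 0.072
tool z [-0.1083  0.0208 -0.9939] sum 0.1047
```

Request:
{"fn": "servo_tool", "kwargs": {
  "moves": [
    [110,[0.02,0.012,0],0],
    [110,[0.022,0.012,0],0],
    [110,[0.022,0.012,0],0],
    [110,[0.022,0.012,0],0],
    [110,[0.022,0.012,0],0],
    [110,[0.022,0.012,0],0],
    [110,[0.022,0.012,0],0],
    [110,[0.022,0.012,0],0]
  ]
}}

```text
time: 23.88
tool_pos: [0.3201, -0.1504, 0.1675]
tcp_rot: [-0.165, -3.014, -0.032]
wrist_force: [0.3, -0.3, -0.4]
width: 0.57
```

```bash
python3 go.py .5433,-.0455,.14,1.39
```

```text
t 23.88 pos [ 0.3201 -0.1504  0.1675] yaw(y) 1.46 tilt 0.1243 F [ 0.3 -0.3 -0.4] w 0.57 q [-0.48 -0.21  2.27 -0.03  1.21 -1.93]
to .5433,-.0455,.14,1.39 tool shift [-0.2123  0.1285  0.0032] turn 0.07
tool z [-0.1208  0.0277 -0.9923] sum 0.1205
```

Request:
{"fn": "servo_tool", "kwargs": {
  "moves": [
    [110,[0.012,0.006,0],0],
    [110,[0.012,0.006,0],0],
    [110,[0.012,0.006,0],0],
    [110,[0.012,0.006,0],0],
    [110,[0.012,0.006,0],0],
    [110,[0.012,0.006,0],0],
    [110,[0,0,0],0],
    [110,[0,0,0],0]
  ]
}}

```text
time: 24.55
tool_pos: [0.2382, -0.0986, 0.1676]
tcp_rot: [-0.163, -2.996, -0.044]
wrist_force: [-0.7, -0.0, -0.1]
width: 0.57
```

```bash
python3 go.py .5433,-.0455,.14,1.39
```

```text
t 24.55 pos [ 0.2382 -0.0986  0.1676] yaw(y) 1.46 tilt 0.1434 F [-0.7 -0.  -0.1] w 0.57 q [-0.45 -0.43  2.42 -0.03  1.3  -1.91]
to .5433,-.0455,.14,1.39 tool shift [-0.2985  0.0857 -0.0129] turn 0.07
tool z [-0.1382  0.0366 -0.9897] sum 0.1409
```

Request:
{"fn": "servo_tool", "kwargs": {
  "moves": [
    [110,[-0.035,0.01,0],0],
    [110,[-0.035,0.01,0],0],
    [110,[-0.035,0.01,0],0],
    [110,[-0.035,0.01,0],0],
    [110,[-0.035,0.01,0],0],
    [110,[-0.035,0.01,0],0],
    [110,[-0.03,0.01,0],0],
    [110,[-0.02,0,0],0]
  ]
}}

```text
time: 25.22
tool_pos: [0.5134, -0.0563, 0.1241]
tcp_rot: [-0.171, -2.997, -0.039]
wrist_force: [0.3, -0.3, -0.4]
width: 0.566
```

```bash
python3 go.py .5433,-.0455,.14,1.39
```

```text
t 25.22 pos [ 0.5134 -0.0563  0.1241] yaw(y) 1.456 tilt 0.1421 F [ 0.3 -0.3 -0.4] w 0.566 q [-0.16  0.17  1.98  0.01  1.13 -1.63]
to .5433,-.0455,.14,1.39 tool shift [-0.0259  0.0145 -0.0194] turn 0.066
tool z [-0.1375  0.0339 -0.9899] sum 0.1417
```

```bash
python3 go.py .43,-.13,.06,1.46;python3 - <<'E'
from workcell import bot
import cv2
for n in ["scene"]:
    c=bot.read_camera(n);im=c["pixels"][150:440,190:540,::-1];cv2.imwrite(f"pics/{n}8.png",cv2.resize(im,None,fx=2,fy=2))
E
```

```text
t 25.22 pos [ 0.5134 -0.0563  0.1241] yaw(y) 1.456 tilt 0.1421 F [ 0.3 -0.3 -0.4] w 0.566 q [-0.16  0.17  1.98  0.01  1.13 -1.63]
to .43,-.13,.06,1.46 tool shift [ 0.0649 -0.0839  0.0725] turn -0.004
tool z [-0.1375  0.0339 -0.9899] sum 0.1417
```

View pics/scene8.png

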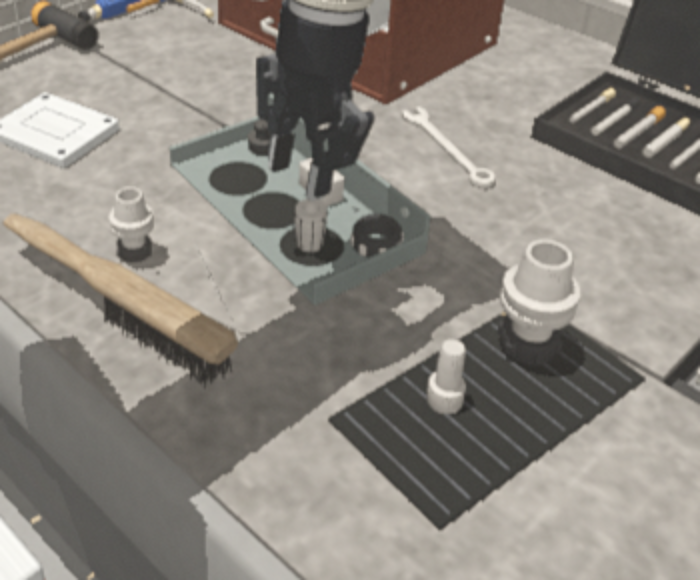

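Request:
{"fn": "servo_tool", "kwargs": {
  "moves": [
    [255,[0.012,-0.02,0],0],
    [255,[0.012,-0.025,0],0],
    [255,[0.012,-0.025,0],0],
    [255,[0.012,-0.02,0.01],0],
    [255,[0.005,-0.01,0.02],0],
    [255,[0,0,0.02],0],
    [255,[0,0,0.01],0],
    [255,[0,0,0],0]
  ]
}}

```text
time: 25.93
tool_pos: [0.4488, -0.155, 0.06]
tcp_rot: [-0.166, -2.997, -0.038]
wrist_force: [-1.4, -0.3, -1.1]
width: -0.001
```

```bash
python3 go.py .43,-.15,.03,1.46
```

```text
t 25.93 pos [ 0.4488 -0.155   0.06  ] yaw(y) 1.459 tilt 0.1423 F [-1.4 -0.3 -1.1] w -0.001 q [-0.37  0.19  2.1  -0.02  0.99 -1.82]
to .43,-.15,.03,1.46 tool shift [0.0148 0.0023 0.0324] turn -0.001
tool z [-0.1379  0.0331 -0.9899] sum 0.1411
```

Request:
{"fn": "servo_tool", "kwargs": {
  "moves": [
    [255,[0,0,0.012],0],
    [255,[0,0,0.012],0],
    [255,[0,0,0.004],0],
    [255,[0,0,0.003],0],
    [255,[0,0,0.003],0],
    [255,[0,0,0.003],0],
    [255,[0,0,0.003],0],
    [255,[0,0,0.003],0]
  ]
}}

```text
time: 26.6
tool_pos: [0.447, -0.154, 0.0254]
tcp_rot: [-0.16, -2.993, -0.038]
wrist_force: [-6.3, 1.7, 19.2]
width: -0.008
```

```bash
python3 go.py .43,-.15,.03,1.46
```

```text
t 26.6 pos [ 0.447  -0.154   0.0254] yaw(y) 1.462 tilt 0.1467 F [-6.3  1.7 19.2] w -0.008 q [-0.37  0.24  2.12 -0.03  0.92 -1.82]
to .43,-.15,.03,1.46 tool shift [ 0.0178  0.0022 -0.002 ] turn 0.002
tool z [-0.1424  0.033  -0.9893] sum 0.1454
```

Request:
{"fn": "servo_tool", "kwargs": {
  "moves": [
    [255,[0,0,0.003],0],
    [255,[0,0,0.003],0],
    [255,[0,0,0.003],0],
    [255,[0,0,0.003],0],
    [255,[0,0,0.003],0],
    [255,[0,0,0.003],0],
    [255,[0,0,0.003],0],
    [255,[0,0,0.003],0]
  ]
}}

```text
time: 27.27
tool_pos: [0.4472, -0.154, 0.0255]
tcp_rot: [-0.154, -2.986, -0.036]
wrist_force: [-6.3, 1.1, 19.0]
width: 0.0
```

```bash
python3 go.py .43,-.15,.03,1.46
```

```text
t 27.27 pos [ 0.4472 -0.154   0.0255] yaw(y) 1.467 tilt 0.1534 F [-6.3  1.1 19. ] w 0.0 q [-0.37  0.25  2.12 -0.03  0.93 -1.82]
to .43,-.15,.03,1.46 tool shift [ 0.018   0.0023 -0.0018] turn 0.007
tool z [-0.1495  0.0317 -0.9883] sum 0.1517
```

Request:
{"fn": "servo_tool", "kwargs": {
  "moves": [
    [255,[0.004,0,0.002],0],
    [255,[0.004,0,0.002],0],
    [255,[0.004,0,0.002],0],
    [255,[0.004,0,0.002],0],
    [255,[0.004,0,0.002],0],
    [255,[0.004,0,0.002],0],
    [255,[0.004,0,0.002],0],
    [255,[0.004,0,0.002],0]
  ]
}}

```text
time: 27.93
tool_pos: [0.4325, -0.1549, 0.0256]
tcp_rot: [-0.156, -3.027, -0.022]
wrist_force: [4.9, 0.8, 5.6]
width: -0.006
```

```bash
python3 go.py .43,-.15,.03,1.46
```

```text
t 27.93 pos [ 0.4325 -0.1549  0.0256] yaw(y) 1.467 tilt 0.1111 F [4.9 0.8 5.6] w -0.006 q [-0.38  0.2   2.17 -0.03  0.88 -1.83]
to .43,-.15,.03,1.46 tool shift [ 0.0035  0.0047 -0.004 ] turn 0.007
tool z [-0.1089  0.0203 -0.9938] sum 0.1091
```

Request:
{"fn": "servo_tool", "kwargs": {
  "moves": [
    [255,[0.004,0,0.002],0],
    [255,[0.004,0,0.002],0],
    [255,[0.004,0,0.002],0],
    [255,[0.004,0,0.002],0],
    [255,[0.004,0,0.002],0],
    [255,[0.004,0,0.002],0],
    [255,[0.004,0,0.002],0],
    [255,[0.004,0,0.002],0]
  ]
}}

```text
time: 28.6
tool_pos: [0.424, -0.1571, 0.0253]
tcp_rot: [-0.165, -3.082, -0.007]
wrist_force: [5.1, 1.7, 7.3]
width: -0.001
```

```bash
python3 go.py .43,-.15,.03,1.46
```

```text
t 28.6 pos [ 0.424  -0.1571  0.0253] yaw(y) 1.464 tilt 0.0555 F [5.1 1.7 7.3] w -0.001 q [-0.4   0.15  2.22 -0.02  0.82 -1.85]
to .43,-.15,.03,1.46 tool shift [-0.0049  0.0077 -0.005 ] turn 0.004
tool z [-0.055   0.0074 -0.9985] sum 0.0537
```

Request:
{"fn": "servo_tool", "kwargs": {
  "moves": [
    [255,[0.004,0,0.002],0],
    [255,[0.004,0,0.002],0],
    [255,[0.004,0,0.002],0],
    [255,[0.004,0,0.002],0],
    [255,[0.004,0,0.002],0],
    [255,[0.004,0,0.002],0],
    [255,[0.004,0,0.002],0],
    [255,[0.004,0,0.002],0]
  ]
}}

```text
time: 29.27
tool_pos: [0.4183, -0.1591, 0.025]
tcp_rot: [0.177, 3.134, -0.008]
wrist_force: [4.5, 3.4, 8.9]
width: 0.005
```

```bash
python3 go.py .5433,-.0455,.12,1.39
```

```text
t 29.27 pos [ 0.4183 -0.1591  0.025 ] yaw(y) 1.458 tilt 0.0058 F [4.5 3.4 8.9] w 0.005 q [-0.42  0.11  2.27 -0.01  0.75 -1.87]
to .5433,-.0455,.12,1.39 tool shift [-0.1117  0.1265 -0.0953] turn 0.068
tool z [ 0.0025 -0.0053 -1.    ] sum -0.0044
```

Request:
{"fn": "servo_tool", "kwargs": {
  "moves": [
    [100,[0,0,-0.015],0],
    [100,[0,0,-0.02],0],
    [100,[0,0,-0.03],0],
    [100,[-0.01,0.01,-0.02],0.02],
    [100,[-0.025,0.025,0],0.02],
    [100,[-0.03,0.03,0],0.02],
    [100,[-0.025,0.03,0],0],
    [100,[-0.015,0.02,0],0]
  ]
}}

```text
time: 29.93
tool_pos: [0.5369, -0.0593, 0.1115]
tcp_rot: [-0.288, -3.128, 0.007]
wrist_force: [-0.4, -0.1, 0.7]
width: 0.61
```

```bash
python3 go.py .5433,-.0455,.12,1.39
```

```text
t 29.93 pos [ 0.5369 -0.0593  0.1115] yaw(y) 1.387 tilt 0.0044 F [-0.4 -0.1  0.7] w 0.61 q [-0.15  0.15  2.03 -0.01  0.96 -1.54]
to .5433,-.0455,.12,1.39 tool shift [-0.0037  0.0147 -0.0086] turn -0.003
tool z [-0.0012 -0.0043 -1.    ] sum 0.0006
```

Request:
{"fn": "servo_tool", "kwargs": {
  "moves": [
    [100,[0,0.005,0],0],
    [100,[0,0,0.01],0],
    [100,[0,0,0.01],0],
    [100,[0,0,0],0],
    [100,[0,0,0],0],
    [100,[0,0,0],0],
    [100,[0,0,0],0],
    [100,[0,0,0],0]
  ]
}}

```text
time: 30.6
tool_pos: [0.5341, -0.0537, 0.0856]
tcp_rot: [-0.284, -3.12, 0.007]
wrist_force: [0.0, 0.4, 0.6]
width: 0.608
```

```bash
python3 go.py .5433,-.0455,.046,1.39
```

```text
t 30.6 pos [ 0.5341 -0.0537  0.0856] yaw(y) 1.389 tilt 0.0094 F [0.  0.4 0.6] w 0.608 q [-0.14  0.18  2.05 -0.01  0.92 -1.53]
to .5433,-.0455,.046,1.39 tool shift [-0.0078  0.0099  0.0394] turn -0.001
tool z [-0.0087 -0.0038 -1.    ] sum 0.008
```

Request:
{"fn": "servo_tool", "kwargs": {
  "moves": [
    [100,[-0.004,0.005,0],0],
    [100,[-0.004,0.005,0],0],
    [100,[0,0,0],0],
    [100,[0,0,0.012],0],
    [100,[0,0,0.012],0],
    [100,[0,0,0.008],0],
    [100,[0,0,0.004],0],
    [100,[0,0,0],0]
  ]
}}

```text
time: 31.27
tool_pos: [0.5452, -0.0454, 0.0467]
tcp_rot: [-0.286, -3.123, 0.007]
wrist_force: [0.4, -0.3, -0.3]
width: 0.612
```

```bash
python3 go.py .5433,-.0455,.046,1.39;python3 - <<'E'
from workcell import bot
import cv2
for n in ["wrist"]:
    c=bot.read_camera(n);cv2.imwrite(f"pics/{n}9.png",c["pixels"][:,:,::-1])
E
```

```text
t 31.27 pos [ 0.5452 -0.0454  0.0467] yaw(y) 1.388 tilt 0.0074 F [ 0.4 -0.3 -0.3] w 0.612 q [-0.13  0.25  2.05 -0.01  0.85 -1.51]
to .5433,-.0455,.046,1.39 tool shift [ 0.0019 -0.0005  0.0008] turn -0.002
tool z [-0.0061 -0.0041 -1.    ] sum 0.0055
```

View pics/wrist9.png

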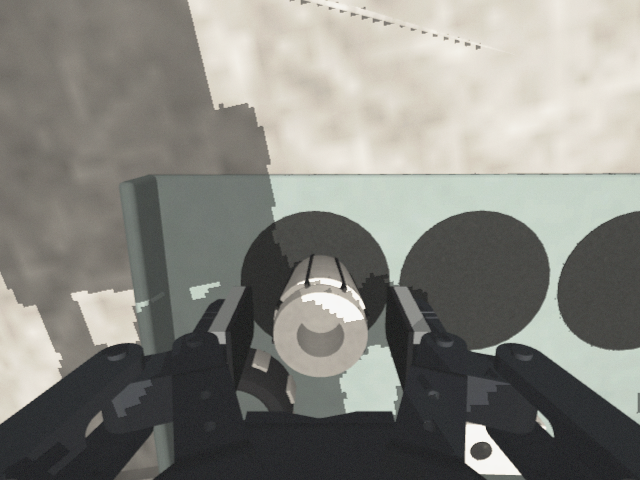

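Request:
{"fn": "servo_tool", "kwargs": {
  "moves": [
    [255,[0.001,0,0],0],
    [255,[0,0,0],0],
    [255,[0,0,0],0],
    [255,[0,0,0],0],
    [255,[0,0,0],0],
    [255,[0,0,0],0],
    [255,[0,0,0],0],
    [255,[0,0,0],0]
  ]
}}

```text
time: 31.98
tool_pos: [0.544, -0.0453, 0.0474]
tcp_rot: [-0.287, -3.123, 0.007]
wrist_force: [-0.3, -0.5, -0.6]
width: 0.358
```

```bash
python3 go.py .5433,-.0455,.046,1.39
```

```text
t 31.98 pos [ 0.544  -0.0453  0.0474] yaw(y) 1.388 tilt 0.0072 F [-0.3 -0.5 -0.6] w 0.358 q [-0.13  0.25  2.05 -0.01  0.85 -1.51]
to .5433,-.0455,.046,1.39 tool shift [ 0.0007 -0.0003  0.0014] turn -0.002
tool z [-0.0059 -0.0041 -1.    ] sum 0.0053
```

Request:
{"fn": "servo_tool", "kwargs": {
  "moves": [
    [255,[0,0,-0.008],0],
    [255,[0,0,-0.012],0],
    [255,[0,0,-0.015],0],
    [255,[0,0,-0.015],0],
    [255,[0,0,-0.01],0],
    [255,[0,0,0],0],
    [255,[0,0,0],0],
    [255,[0,0,0],0]
  ]
}}

```text
time: 32.65
tool_pos: [0.5451, -0.0451, 0.1149]
tcp_rot: [-0.287, -3.126, 0.007]
wrist_force: [0.1, -0.1, -1.3]
width: 0.354
```

```bash
python3 go.py .42,-.265,.1,1.46;python3 - <<'E'
from workcell import bot
import cv2
for n in ["scene"]:
    c=bot.read_camera(n);im=c["pixels"][150:440,190:540,::-1];cv2.imwrite(f"pics/{n}10.png",cv2.resize(im,None,fx=2,fy=2))
E
```

```text
t 32.65 pos [ 0.5451 -0.0451  0.1149] yaw(y) 1.388 tilt 0.0055 F [ 0.1 -0.1 -1.3] w 0.354 q [-0.13  0.16  2.01 -0.01  0.98 -1.51]
to .42,-.265,.1,1.46 tool shift [ 0.0829 -0.2389  0.0163] turn -0.072
tool z [-0.0032 -0.0045 -1.    ] sum 0.0026
```

View pics/scene10.png

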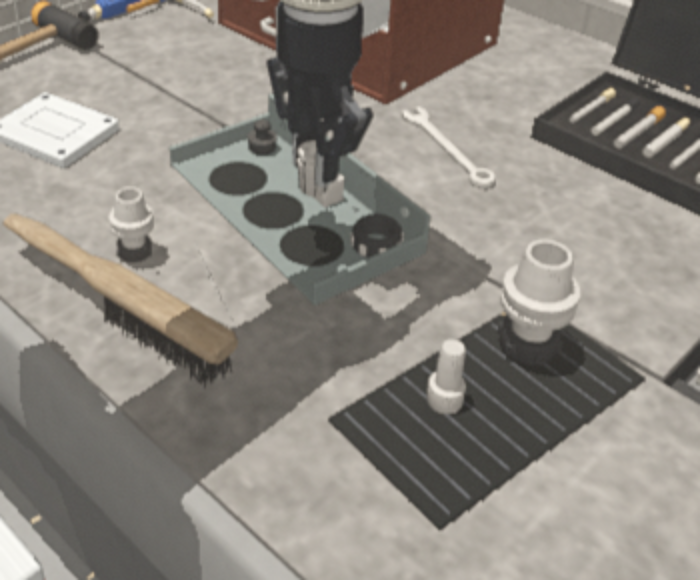

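Request:
{"fn": "servo_tool", "kwargs": {
  "moves": [
    [255,[0.006,-0.015,-0.002],0],
    [255,[0.01,-0.025,-0.002],-0.02],
    [255,[0.01,-0.03,-0.002],-0.02],
    [255,[0.01,-0.03,-0.002],-0.02],
    [255,[0.01,-0.03,0],0],
    [255,[0.01,-0.03,0],0],
    [255,[0.01,-0.03,0],0],
    [255,[0.007,-0.02,0],0]
  ]
}}

```text
time: 33.37
tool_pos: [0.4375, -0.2441, 0.1172]
tcp_rot: [-0.172, -3.124, -0.0]
wrist_force: [0.8, 0.5, -1.2]
width: 0.358
```

```bash
python3 go.py .42,-.285,.1,1.46
```

```text
t 33.37 pos [ 0.4375 -0.2441  0.1172] yaw(y) 1.461 tilt 0.0127 F [ 0.8  0.5 -1.2] w 0.358 q [-0.55  0.08  2.1  -0.01  0.98 -2.01]
to .42,-.285,.1,1.46 tool shift [ 0.0127 -0.0426  0.0174] turn 0.001
tool z [-1.270e-02  8.000e-04 -9.999e-01] sum 0.0112
```

Request:
{"fn": "servo_tool", "kwargs": {
  "moves": [
    [255,[0.004,-0.012,0],0],
    [255,[0.004,-0.012,0],0],
    [255,[0,-0.006,0],0],
    [255,[0,0,0.012],0],
    [255,[0,0,0.015],0],
    [255,[0,0,0.015],0],
    [255,[0,0,0.008],0],
    [255,[0,0,0],0]
  ]
}}

```text
time: 34.03
tool_pos: [0.42, -0.2752, 0.0583]
tcp_rot: [-0.183, -3.117, -0.007]
wrist_force: [0.1, 0.0, -1.4]
width: 0.359
```

```bash
python3 go.py .42,-.285,.0474,1.46
```

```text
t 34.03 pos [ 0.42   -0.2752  0.0583] yaw(y) 1.454 tilt 0.0202 F [ 0.1  0.  -1.4] w 0.359 q [-0.63  0.17  2.13 -0.01  0.87 -2.07]
to .42,-.285,.0474,1.46 tool shift [-0.0013 -0.0098  0.0108] turn -0.006
tool z [-0.0194  0.0057 -0.9998] sum 0.0191
```

Request:
{"fn": "servo_tool", "kwargs": {
  "moves": [
    [255,[0,0,0.005],0],
    [255,[0,0,0.003],0],
    [255,[0,0,0.001],0],
    [255,[0,0,0.001],0],
    [255,[0,0,0.001],0],
    [255,[0,0,0.001],0],
    [255,[0,0,0],0],
    [255,[0,0,0],0]
  ]
}}

```text
time: 34.7
tool_pos: [0.4218, -0.2739, 0.0478]
tcp_rot: [-0.178, -3.118, -0.007]
wrist_force: [0.4, 0.0, -0.9]
width: 0.36
```

```bash
python3 go.py .42,-.285,.0474,1.46
```

```text
t 34.7 pos [ 0.4218 -0.2739  0.0478] yaw(y) 1.457 tilt 0.0194 F [ 0.4  0.  -0.9] w 0.36 q [-0.62  0.18  2.13 -0.01  0.84 -2.07]
to .42,-.285,.0474,1.46 tool shift [ 0.0005 -0.0112  0.0004] turn -0.003
tool z [-0.0186  0.0053 -0.9998] sum 0.0183
```

Just above contact; press lightly, then release.

Request:
{"fn": "servo_tool", "kwargs": {
  "moves": [
    [255,[0,0,0.001],0],
    [255,[0,0,0.001],0],
    [255,[0,0,0.001],0],
    [255,[0,0,0],0],
    [150,[0,0,0],0],
    [120,[0,0,0],0],
    [90,[0,0,0],0],
    [80,[0,0,0],0]
  ]
}}

```text
time: 35.37
tool_pos: [0.4237, -0.2751, 0.047]
tcp_rot: [-0.179, -3.122, -0.003]
wrist_force: [-0.7, 0.6, 0.2]
width: 0.688
```

Request:
{"fn": "servo_tool", "kwargs": {
  "moves": [
    [80,[0,0,0],0],
    [80,[0,0,0],0],
    [80,[0,0,-0.01],0],
    [80,[0,0,-0.02],0],
    [80,[0,0,-0.02],0],
    [80,[0,0,-0.02],0],
    [80,[0,0,0],0],
    [80,[0,0,0],0]
  ]
}}

```text
time: 36.03
tool_pos: [0.4236, -0.2746, 0.1206]
tcp_rot: [-0.179, -3.119, -0.006]
wrist_force: [-0.6, -0.1, -0.5]
width: 0.685
```

```bash
python3 go.py .6156,.0081,.12,1.36;python3 - <<'E'
from workcell import bot
import cv2
for n in ["scene"]:
    c=bot.read_camera(n);im=c["pixels"][150:440,190:540,::-1];cv2.imwrite(f"pics/{n}11.png",cv2.resize(im,None,fx=2,fy=2))
E
```

```text
t 36.03 pos [ 0.4236 -0.2746  0.1206] yaw(y) 1.456 tilt 0.0182 F [-0.6 -0.1 -0.5] w 0.685 q [-0.62  0.08  2.08 -0.01  0.99 -2.07]
to .6156,.0081,.12,1.36 tool shift [-0.1584  0.3028 -0.0013] turn 0.096
tool z [-0.0175  0.005  -0.9998] sum 0.0172
```

View pics/scene11.png

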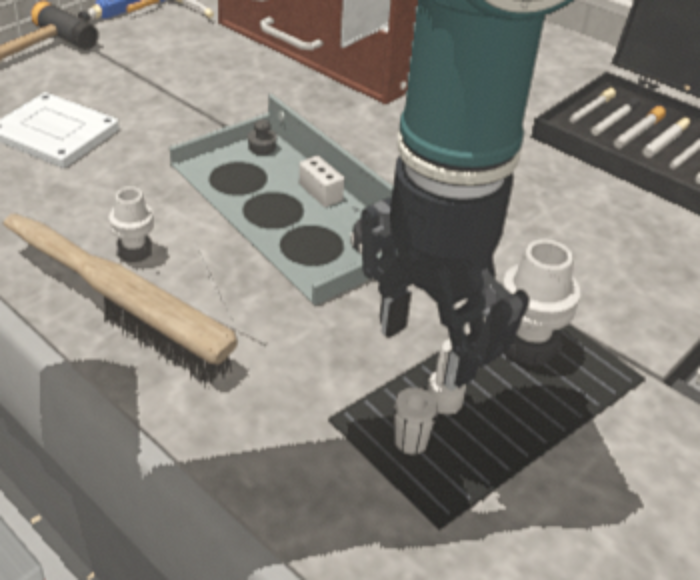

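Request:
{"fn": "servo_tool", "kwargs": {
  "moves": [
    [30,[-0.01,0.025,0],0.03],
    [30,[-0.02,0.035,0],0.03],
    [30,[-0.02,0.035,0],0.03],
    [30,[-0.02,0.038,0],0],
    [30,[-0.02,0.038,0],0],
    [30,[-0.02,0.038,0],0],
    [30,[-0.02,0.038,0],0],
    [30,[-0.015,0.03,0],0]
  ]
}}

```text
time: 36.75
tool_pos: [0.613, -0.0325, 0.1101]
tcp_rot: [-0.345, -3.095, -0.002]
wrist_force: [-0.5, -0.8, 0.1]
width: 0.883
```

```bash
python3 go.py .6156,.0081,.11,1.36
```

```text
t 36.75 pos [ 0.613  -0.0325  0.1101] yaw(y) 1.349 tilt 0.0278 F [-0.5 -0.8  0.1] w 0.883 q [-0.09  0.29  1.85  0.    1.02 -1.44]
to .6156,.0081,.11,1.36 tool shift [0.0064 0.0402 0.0001] turn -0.011
tool z [-0.0275  0.0041 -0.9996] sum 0.0278
```

Request:
{"fn": "servo_tool", "kwargs": {
  "moves": [
    [30,[0,0.015,0],0],
    [30,[0.003,0.012,0],0],
    [30,[0,0.004,0],-0.01],
    [30,[0,0,0],0],
    [30,[0,0,0],0],
    [30,[0,0,0],0],
    [30,[0,0,0],0],
    [30,[0,0,0],0]
  ]
}}

```text
time: 37.42
tool_pos: [0.6151, 0.0032, 0.1033]
tcp_rot: [-0.32, -3.088, -0.001]
wrist_force: [-0.2, -0.5, -0.3]
width: 0.885
```

```bash
python3 go.py .6156,.0081,.034,1.36; python3 - <<'E'
from workcell import bot
import cv2
from fit import *
c=bot.read_camera("wrist");cv2.imwrite(f"pics/wrist12.png",c["pixels"][:,:,::-1])
np.savez("w12.npz",**c)
W=world(c).reshape(-1,3);W=W[np.isfinite(W[:,0])]
p=W[(np.hypot(W[:,0]-.6156,W[:,1]-.008)<.034)&(W[:,2]>.0315)&(W[:,2]<.0375)]
if len(p)>20: print(len(p),cv2.minAreaRect((p[:,:2]*1000).astype(np.float32)),np.median(p[:,2]))
E
```

```text
t 37.42 pos [0.6151 0.0032 0.1033] yaw(y) 1.364 tilt 0.0367 F [-0.2 -0.5 -0.3] w 0.885 q [-0.04  0.31  1.85  0.    1.02 -1.4 ]
to .6156,.0081,.034,1.36 tool shift [-0.002   0.0052  0.0692] turn 0.004
tool z [-0.0364  0.0044 -0.9993] sum 0.0365
5051 ((622.0722045898438, 6.87767219543457), (50.14048385620117, 39.31171798706055), 78.33355712890625) 0.03445814091619029
```

View pics/wrist12.png

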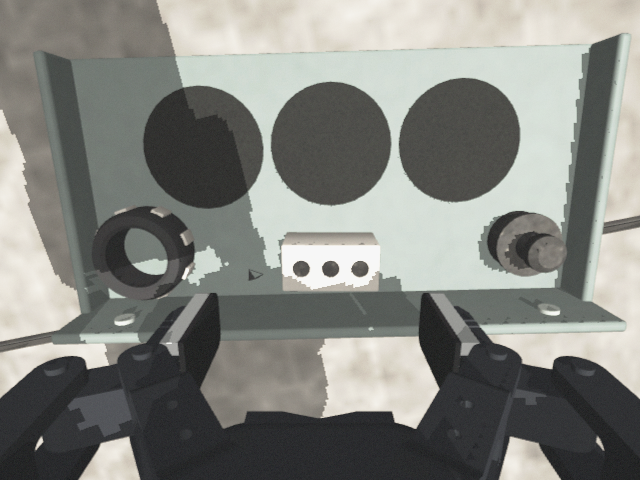

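Request:
{"fn": "servo_tool", "kwargs": {
  "moves": [
    [30,[-0.001,0.005,0],0],
    [30,[0,0,0],0],
    [30,[0,0,0.012],0],
    [30,[0,0,0.015],0],
    [30,[0,0,0.015],0],
    [30,[0,0,0.01],0],
    [30,[0,0,0.004],0],
    [30,[0,0,0],0]
  ]
}}

```text
time: 38.13
tool_pos: [0.6163, 0.0064, 0.0444]
tcp_rot: [-0.325, -3.092, -0.001]
wrist_force: [-0.2, -0.3, 0.2]
width: 0.882
```

```bash
python3 go.py .6156,.0081,.034,1.36
```

```text
t 38.13 pos [0.6163 0.0064 0.0444] yaw(y) 1.361 tilt 0.0326 F [-0.2 -0.3  0.2] w 0.882 q [-0.03  0.38  1.88  0.    0.92 -1.4 ]
to .6156,.0081,.034,1.36 tool shift [0.0007 0.0016 0.0104] turn 0.001
tool z [-0.0324  0.0041 -0.9995] sum 0.0325
```

Request:
{"fn": "servo_tool", "kwargs": {
  "moves": [
    [30,[0,0.001,0.006],0],
    [30,[0,0,0.004],0],
    [30,[0,0,0],0],
    [30,[0,0,0],0],
    [255,[0,0,0],0],
    [255,[0,0,0],0],
    [255,[0,0,0],0],
    [255,[0,0,0],0]
  ],
  "newtons": 60
}}

```text
time: 38.8
tool_pos: [0.6181, 0.0076, 0.0355]
tcp_rot: [-0.325, -3.095, -0.001]
wrist_force: [-0.2, 0.2, -2.3]
width: 0.571
```

```bash
python3 go.py .6156,.0081,.034,1.36
```

```text
t 38.8 pos [0.6181 0.0076 0.0355] yaw(y) 1.361 tilt 0.0291 F [-0.2  0.2 -2.3] w 0.571 q [-0.03  0.39  1.88  0.    0.9  -1.39]
to .6156,.0081,.034,1.36 tool shift [0.0025 0.     0.0015] turn 0.001
tool z [-0.0288  0.004  -0.9996] sum 0.0289
```

Request:
{"fn": "servo_tool", "kwargs": {
  "moves": [
    [255,[0,0,-0.01],0],
    [255,[0,0,-0.018],0],
    [255,[0,0,-0.02],0],
    [255,[0,0,-0.02],0],
    [255,[0,0,-0.01],0],
    [255,[0,0,0],0],
    [255,[0,0,0],0],
    [255,[0,0,0],0]
  ]
}}

```text
time: 39.47
tool_pos: [0.6169, 0.0073, 0.1155]
tcp_rot: [-0.325, -3.089, -0.001]
wrist_force: [0.4, 0.2, -2.8]
width: 0.572
```

```bash
python3 go.py .476,.313,.11,1.808
```

```text
t 39.47 pos [0.6169 0.0073 0.1155] yaw(y) 1.361 tilt 0.036 F [ 0.4  0.2 -2.8] w 0.572 q [-0.03  0.3   1.84  0.    1.04 -1.39]
to .476,.313,.11,1.808 tool shift [0.2011 0.2698 0.0118] turn -0.447
tool z [-0.0358  0.0041 -0.9994] sum 0.0359
```

Request:
{"fn": "servo_tool", "kwargs": {
  "moves": [
    [255,[0.012,0.016,0],0],
    [255,[0.02,0.026,0],0],
    [255,[0.02,0.026,0],0],
    [255,[0.02,0.026,0],0],
    [255,[0.02,0.026,0],0],
    [255,[0.02,0.026,0],0],
    [255,[0.02,0.026,0],0],
    [255,[0.015,0.02,0],0]
  ]
}}

```text
time: 40.13
tool_pos: [0.5059, 0.2266, 0.1091]
tcp_rot: [-0.341, -3.074, 0.01]
wrist_force: [0.4, 0.6, -2.5]
width: 0.57
```

```bash
python3 go.py .476,.313,.11,1.808
```

```text
t 40.13 pos [0.5059 0.2266 0.1091] yaw(y) 1.35 tilt 0.0492 F [ 0.4  0.6 -2.5] w 0.57 q [ 0.37  0.2   1.97  0.02  1.01 -0.99]
to .476,.313,.11,1.808 tool shift [0.0481 0.0778 0.0005] turn -0.458
tool z [-0.0492 -0.0011 -0.9988] sum 0.0464
```

Request:
{"fn": "servo_tool", "kwargs": {
  "moves": [
    [255,[0.01,0.018,0],-0.06],
    [255,[0.008,0.015,0],-0.08],
    [255,[0.005,0.012,0],-0.08],
    [255,[0.0,0.008,0],-0.08],
    [255,[0,0,0],-0.08],
    [255,[0,0,0],-0.05],
    [255,[0,0,0],0],
    [255,[0,0,0],0]
  ]
}}

```text
time: 40.8
tool_pos: [0.4771, 0.2886, 0.0976]
tcp_rot: [0.365, -3.051, 0.001]
wrist_force: [-0.0, 0.0, -3.4]
width: 0.571
```

```bash
python3 go.py .476,.313,.1,1.808;python3 - <<'E'
from workcell import bot
import cv2,numpy as np
c=bot.read_camera("wrist");cv2.imwrite(f"pics/wrist13.png",c["pixels"][:,:,::-1]);np.savez("w13.npz",**c)
c=bot.read_camera("side");np.savez("s13.npz",**c)
E
```

```text
t 40.8 pos [0.4771 0.2886 0.0976] yaw(y) 1.809 tilt 0.0692 F [-0.   0.  -3.4] w 0.571 q [ 0.49  0.23  1.96  0.03  1.01 -1.34]
to .476,.313,.1,1.808 tool shift [-0.0045  0.0239 -0.0026] turn 0.001
tool z [-0.0686 -0.0091 -0.9976] sum 0.0651
```

View pics/wrist13.png

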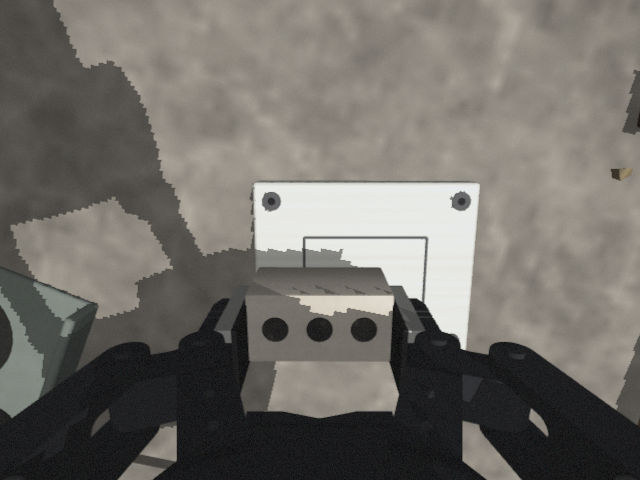

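```bash
python3 - <<'E'
from h import *
c=load("w13.npz")
def pix(u,v,z):
    d=np.linalg.inv(c["intrinsics"])@[u,v,1];C=-c["R"].T@c["t"];d=c["R"].T@d
    return C+d*(z-C[2])/d[2]
a=pix(304,237,.015);b=pix(427,237,.015);e=pix(253,183,.015);f=pix(479,182,.015);g=pix(466,346,.015)
for p in(a,b,e,f,g):print(p.round(4))
print("yaw outl",np.arctan2(*(b-a)[[1,0]]),np.arctan2(*(f-e)[[1,0]]),np.linalg.norm(b-a),np.linalg.norm(f-e))
for A,B,h in((a,b,.0205),(e,f,.05)):
    t=(B-A)/np.linalg.norm(B-A);n=np.array([t[1],-t[0],0]); n=n if n[0]>0 else -n
    print("centre",((A+B)/2+n*h).round(4))
# block
W=world(c);
q=W[352:,:][:8,280:380].reshape(-1,3);
for u,v in((251,355),(392,355),(248,285),(392,285)): print(u,v,W[v,u].round(4))
m=W[300:358,255:388].reshape(-1,3);m=m[(m[:,2]>.07)];print(m.mean(0),np.percentile(m[:,2],[5,50,95]))
E
```

```text
[0.4626 0.2768 0.015 ]
[0.4472 0.3412 0.015 ]
[0.4408 0.2444 0.015 ]
[0.4126 0.3592 0.015 ]
[0.5031 0.3814 0.015 ]
yaw outl 1.8060854646567073 1.8115350652546944 0.06623562105780961 0.11824076259593888
centre [0.4748 0.3138 0.015 ]
centre [0.4752 0.3137 0.015 ]
251 355 [0.4896 0.2669 0.0971]
392 355 [0.4774 0.3134 0.0992]
248 285 [5.017e-01 2.515e-01 4.000e-04]
392 285 [0.4776 0.3301 0.0154]
[0.47448357 0.28802312 0.09735279] [0.09626766 0.09735843 0.09842401]
```

Request:
{"fn": "servo_tool", "kwargs": {
  "moves": [
    [255,[-0.002,0.008,0],0],
    [255,[-0.002,0.008,0],0],
    [255,[-0.001,0.006,0],0],
    [255,[0,0,0],0],
    [255,[0,0,0.01],0],
    [255,[0,0,0.01],0],
    [255,[0,0,0],0],
    [255,[0,0,0],0]
  ]
}}

```text
time: 41.57
tool_pos: [0.476, 0.3132, 0.0753]
tcp_rot: [0.359, -3.052, 0.001]
wrist_force: [1.2, 0.8, -2.9]
width: 0.571
```

```bash
python3 go.py .4775,.3137,.0465,1.808
```

```text
t 41.57 pos [0.476  0.3132 0.0753] yaw(y) 1.805 tilt 0.0683 F [ 1.2  0.8 -2.9] w 0.571 q [ 0.52  0.28  1.95  0.03  0.98 -1.3 ]
to .4775,.3137,.0465,1.808 tool shift [-0.0035 -0.0001  0.0286] turn -0.003
tool z [-0.0677 -0.0085 -0.9977] sum 0.0632
```

Request:
{"fn": "servo_tool", "kwargs": {
  "moves": [
    [255,[-0.003,0,0.005],0],
    [255,[0,0,0.008],0],
    [255,[0,0,0.006],0],
    [255,[0,0,0.002],0],
    [255,[0,0,0.001],0],
    [255,[0,0,0],0],
    [255,[0,0,0],0],
    [255,[0,0,0],0]
  ]
}}

```text
time: 42.23
tool_pos: [0.4768, 0.3124, 0.0494]
tcp_rot: [0.357, -3.05, 0.003]
wrist_force: [-0.6, 0.1, -2.9]
width: 0.569
```

```bash
python3 go.py .4775,.3137,.0465,1.808
```

```text
t 42.23 pos [0.4768 0.3124 0.0494] yaw(y) 1.804 tilt 0.071 F [-0.6  0.1 -2.9] w 0.569 q [ 0.52  0.32  1.96  0.03  0.93 -1.3 ]
to .4775,.3137,.0465,1.808 tool shift [-0.0012  0.0011  0.0028] turn -0.004
tool z [-0.0702 -0.01   -0.9975] sum 0.0662
```

Request:
{"fn": "servo_tool", "kwargs": {
  "moves": [
    [255,[0,0,0.001],0],
    [255,[0,0,0.001],0],
    [255,[0,0,0.001],0],
    [255,[0,0,0.001],0],
    [255,[0,0,0.001],0],
    [255,[0,0,0],0],
    [255,[0,0,0],0],
    [255,[0,0,0],0]
  ]
}}

```text
time: 42.9
tool_pos: [0.4779, 0.3132, 0.0465]
tcp_rot: [0.358, -3.053, 0.001]
wrist_force: [0.1, 0.3, -2.8]
width: 0.569
```

```bash
python3 go.py .4775,.3137,.0465,1.808
```

```text
t 42.9 pos [0.4779 0.3132 0.0465] yaw(y) 1.804 tilt 0.0674 F [ 0.1  0.3 -2.8] w 0.569 q [ 0.52  0.32  1.96  0.03  0.93 -1.3 ]
to .4775,.3137,.0465,1.808 tool shift [0.0003 0.0006 0.    ] turn -0.004
tool z [-0.0668 -0.0082 -0.9977] sum 0.0624
```

Request:
{"fn": "servo_tool", "kwargs": {
  "moves": [
    [255,[0,0,0.001],0],
    [255,[0,0,0.001],0],
    [255,[0,0,0.001],0],
    [255,[0,0,0.001],0],
    [255,[0,0,0],0],
    [255,[0,0,0],0],
    [255,[0,0,0],0],
    [255,[0,0,0],0]
  ]
}}

```text
time: 43.57
tool_pos: [0.4783, 0.3135, 0.0463]
tcp_rot: [0.358, -3.054, 0.001]
wrist_force: [-0.7, -0.3, 0.7]
width: 0.572
```

```bash
python3 go.py .4775,.3137,.0465,1.808
```

```text
t 43.57 pos [0.4783 0.3135 0.0463] yaw(y) 1.804 tilt 0.0672 F [-0.7 -0.3  0.7] w 0.572 q [ 0.52  0.32  1.96  0.03  0.92 -1.3 ]
to .4775,.3137,.0465,1.808 tool shift [ 0.0007  0.0004 -0.0002] turn -0.004
tool z [-0.0666 -0.0084 -0.9977] sum 0.0622
```

Contact. Release and lift.

Request:
{"fn": "servo_tool", "kwargs": {
  "moves": [
    [90,[0,0,0],0],
    [60,[0,0,0],0],
    [40,[0,0,0],0],
    [20,[0,0,0],0],
    [20,[0,0,0],0],
    [20,[0,0,0],0],
    [20,[0,0,0],0],
    [20,[0,0,0],0]
  ]
}}

```text
time: 44.23
tool_pos: [0.4796, 0.3143, 0.0471]
tcp_rot: [0.358, -3.056, -0.001]
wrist_force: [-0.2, -0.1, -0.2]
width: 0.921
```

Request:
{"fn": "servo_tool", "kwargs": {
  "moves": [
    [20,[0,0,-0.01],0],
    [20,[0,0,-0.02],0],
    [20,[0,0,-0.02],0],
    [20,[0,0,-0.02],0],
    [20,[0,0,-0.01],0],
    [20,[0,0,0],0],
    [20,[0,0,0],0],
    [20,[0,0,0],0]
  ]
}}

```text
time: 44.9
tool_pos: [0.4843, 0.3145, 0.1321]
tcp_rot: [0.358, -3.055, -0.0]
wrist_force: [-0.7, -0.3, 0.8]
width: 0.924
```

```bash
python3 go.py .4775,.3137,.0465,1.808;python3 - <<'E'
from workcell import bot
from h import *
c=bot.read_camera("wrist");cv2.imwrite(f"pics/wrist14.png",c["pixels"][:,:,::-1])
W=world(c).reshape(-1,3);W=W[np.isfinite(W[:,0])]
p=W[(np.hypot(W[:,0]-.475,W[:,1]-.3137)<.04)&(W[:,2]>.0425)&(W[:,2]<.0485)]
print(len(p),cv2.minAreaRect((p[:,:2]*1000).astype(np.float32)),np.percentile(p[:,2],[5,50,95]))
E
```

```text
t 44.9 pos [0.4843 0.3145 0.1321] yaw(y) 1.804 tilt 0.0658 F [-0.7 -0.3  0.8] w 0.924 q [ 0.52  0.22  1.9   0.03  1.08 -1.3 ]
to .4775,.3137,.0465,1.808 tool shift [0.0012 0.0002 0.0859] turn -0.004
tool z [-0.0654 -0.0075 -0.9978] sum 0.0607
3964 ((475.0884094238281, 312.55047607421875), (25.106746673583984, 50.100006103515625), 13.311356544494629) [0.04431995 0.04550292 0.04662568]
```

View pics/wrist14.png

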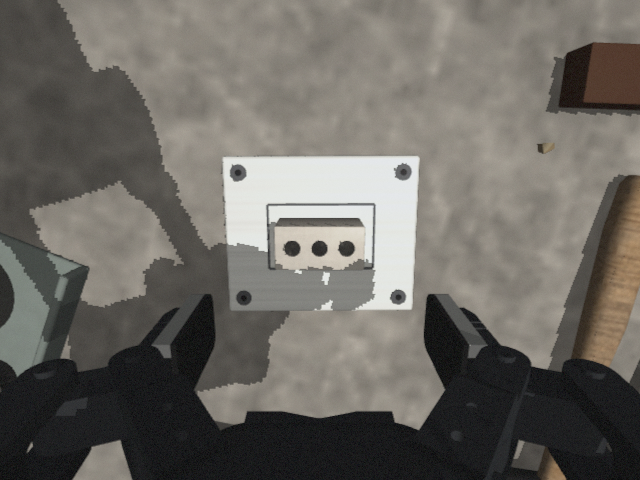

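Request:
{"fn": "servo_tool", "kwargs": {
  "moves": [
    [120,[0.01,-0.02,0],0.06],
    [150,[0.01,-0.035,0],0.06],
    [180,[0.01,-0.038,0],0.06],
    [255,[0.01,-0.038,0],0.06],
    [255,[0.008,-0.038,0],0.06],
    [255,[0.005,-0.038,0],0.04],
    [255,[0.002,-0.038,0],0],
    [255,[0,-0.038,0],0]
  ]
}}

```text
time: 45.62
tool_pos: [0.4267, 0.024, 0.1278]
tcp_rot: [-0.17, -3.058, 0.021]
wrist_force: [0.5, -0.6, -0.4]
width: -0.003
```

```bash
python3 go.py .45,-.16,.06,1.46
```

```text
t 45.62 pos [0.4267 0.024  0.1278] yaw(y) 1.46 tilt 0.0796 F [ 0.5 -0.6 -0.4] w -0.003 q [ 0.   -0.04  2.19 -0.01  1.06 -1.45]
to .45,-.16,.06,1.46 tool shift [-0.0488 -0.1791  0.0674] turn 0.0
tool z [-0.079  -0.0092 -0.9968] sum 0.0791
```

Request:
{"fn": "servo_tool", "kwargs": {
  "moves": [
    [255,[-0.008,-0.038,0],0],
    [255,[-0.008,-0.035,0],0],
    [255,[-0.008,-0.035,0],0],
    [255,[-0.006,-0.025,0.01],0],
    [255,[-0.005,-0.015,0.02],0],
    [255,[0,0,0.02],0],
    [255,[0,0,0.015],0],
    [255,[0,0,0],0]
  ]
}}

```text
time: 46.28
tool_pos: [0.4311, -0.142, 0.054]
tcp_rot: [-0.184, -3.048, 0.021]
wrist_force: [-1.5, -0.4, -0.2]
width: -0.004
```

```bash
python3 go.py .45,-.16,.03,1.46
```

```text
t 46.28 pos [ 0.4311 -0.142   0.054 ] yaw(y) 1.451 tilt 0.0892 F [-1.5 -0.4 -0.2] w -0.004 q [-0.35  0.13  2.19 -0.05  0.91 -1.76]
to .45,-.16,.03,1.46 tool shift [-0.0229 -0.0152  0.0223] turn -0.009
tool z [-0.0886 -0.0083 -0.996 ] sum 0.0813
```

Request:
{"fn": "servo_tool", "kwargs": {
  "moves": [
    [255,[-0.012,-0.012,0],0],
    [255,[-0.012,-0.015,0],0],
    [255,[0,-0.008,0.008],0],
    [255,[0,0,0.01],0],
    [255,[0,0,0.005],0],
    [255,[0,0,0.003],0],
    [255,[0.004,0,0.002],0],
    [255,[0.004,0,0.002],0]
  ]
}}

```text
time: 46.95
tool_pos: [0.4421, -0.1785, 0.0255]
tcp_rot: [-0.184, -3.049, 0.019]
wrist_force: [3.7, -0.4, 4.1]
width: -0.001
```

```bash
python3 go.py .45,-.16,.03,1.46
```

```text
t 46.95 pos [ 0.4421 -0.1785  0.0255] yaw(y) 1.451 tilt 0.0877 F [ 3.7 -0.4  4.1] w -0.001 q [-0.41  0.21  2.16 -0.06  0.85 -1.82]
to .45,-.16,.03,1.46 tool shift [-0.0052  0.0192 -0.0053] turn -0.009
tool z [-0.0873 -0.0075 -0.9962] sum 0.0781
```

Request:
{"fn": "servo_tool", "kwargs": {
  "moves": [
    [255,[0.004,0,0.002],0],
    [255,[0.004,0,0.002],0],
    [255,[0.004,0,0.002],0],
    [255,[0.004,0,0.002],0],
    [255,[0.004,0,0.002],0],
    [255,[0.004,0,0.002],0],
    [255,[0.004,0,0.002],0],
    [255,[0.004,0,0.002],0]
  ]
}}

```text
time: 47.62
tool_pos: [0.433, -0.1778, 0.0252]
tcp_rot: [-0.185, -3.106, 0.042]
wrist_force: [5.3, -0.4, 7.6]
width: 0.002
```

Request:
{"fn": "servo_tool", "kwargs": {
  "moves": [
    [255,[0.004,0,0.002],0],
    [255,[0.004,0,0.002],0],
    [255,[0.004,0,0.002],0],
    [255,[0.004,0,0.002],0],
    [255,[0.004,0,0.002],0],
    [255,[0.004,0,0.002],0],
    [255,[0.004,0,0.002],0],
    [255,[0.004,0,0.002],0]
  ]
}}

```text
time: 48.28
tool_pos: [0.4281, -0.1777, 0.0252]
tcp_rot: [0.185, 3.102, -0.064]
wrist_force: [4.6, 1.1, 8.1]
width: -0.002
```

```bash
python3 go.py .4237,-.275,.12,1.46
```

```text
t 48.28 pos [ 0.4281 -0.1777  0.0252] yaw(y) 1.451 tilt 0.0531 F [4.6 1.1 8.1] w -0.002 q [-0.43  0.12  2.27 -0.04  0.71 -1.85]
to .4237,-.275,.12,1.46 tool shift [-0.0106 -0.1007 -0.0906] turn -0.009
tool z [ 0.031  -0.043  -0.9986] sum -0.0458
```

Request:
{"fn": "servo_tool", "kwargs": {
  "moves": [
    [80,[0,0,-0.015],0],
    [80,[0,0,-0.025],0],
    [80,[0,0,-0.025],0],
    [80,[0,-0.015,-0.02],0],
    [80,[0,-0.025,0],0],
    [80,[0,-0.025,0],0],
    [80,[0,-0.015,0],0],
    [80,[0,0,0],0]
  ]
}}

```text
time: 48.95
tool_pos: [0.409, -0.2466, 0.1126]
tcp_rot: [0.173, 3.111, -0.056]
wrist_force: [0.9, 0.6, 0.1]
width: 0.688
```

```bash
python3 go.py .4237,-.275,.0474,1.46; cat > look.py <<'E'
from workcell import bot
from fit import *
import sys
o=sys.argv[1]
c=bot.read_camera("wrist");cv2.imwrite(f"pics/{o}.png",c["pixels"][:,:,::-1])
W=world(c).reshape(-1,3);W=W[np.isfinite(W[:,0])]
for a in sys.argv[2:]:
    x,y,rad,z0,z1,R=map(float,a.split(","))
    p=W[(np.hypot(W[:,0]-x,W[:,1]-y)<rad)&(W[:,2]>z0)&(W[:,2]<z1)]
    if len(p)>15: print(a,len(p),*circ(p,R))
E
python3 look.py wrist15 .4237,-.275,.026,.024,.036,.0157 .4237,-.275,.026,.010,.026,.0148 .4806,-.267,.025,.035,.062,.010
```

```text
t 48.95 pos [ 0.409  -0.2466  0.1126] yaw(y) 1.459 tilt 0.0442 F [0.9 0.6 0.1] w 0.688 q [-0.58  0.01  2.18 -0.02  0.91 -2.03]
to .4237,-.275,.0474,1.46 tool shift [-0.0159 -0.0243  0.0666] turn -0.001
tool z [ 0.0237 -0.0373 -0.999 ] sum -0.0402
.4237,-.275,.026,.024,.036,.0157 540 [ 0.4137035  -0.28170509] 0.003613422579022058
.4237,-.275,.026,.010,.026,.0148 289 [ 0.42297457 -0.27456043] 0.0004124371108984591
.4806,-.267,.025,.035,.062,.010 1146 [ 0.47639147 -0.26691096] 0.0002745289826798391
```

View pics/wrist15.png

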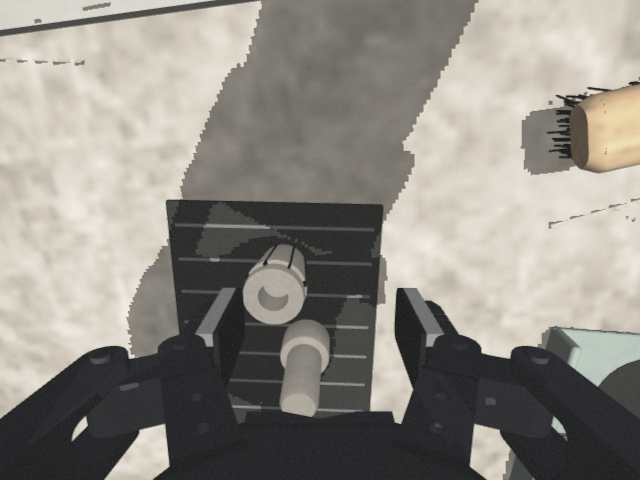

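Request:
{"fn": "servo_tool", "kwargs": {
  "moves": [
    [80,[-0.006,-0.01,0],0],
    [80,[-0.005,-0.008,0],0],
    [80,[-0.002,-0.003,0],0],
    [80,[0,0,0],0],
    [80,[0,0,0.01],0],
    [80,[0,0,0.012],0],
    [80,[0,0,0.005],0],
    [80,[0,0,0],0]
  ]
}}

```text
time: 49.67
tool_pos: [0.4195, -0.2653, 0.081]
tcp_rot: [0.169, 3.117, -0.047]
wrist_force: [0.2, 0.5, -0.3]
width: 0.685
```

```bash
python3 go.py .423,-.2746,.0474,1.46
```

```text
t 49.67 pos [ 0.4195 -0.2653  0.081 ] yaw(y) 1.462 tilt 0.0362 F [ 0.2  0.5 -0.3] w 0.685 q [-0.6   0.09  2.16 -0.02  0.86 -2.05]
to .423,-.2746,.0474,1.46 tool shift [-0.0038 -0.0079  0.0339] turn 0.002
tool z [ 0.0184 -0.0311 -0.9993] sum -0.0327
```

Request:
{"fn": "servo_tool", "kwargs": {
  "moves": [
    [80,[-0.003,-0.005,0],0],
    [80,[0,-0.003,0],0],
    [80,[0,0,0],0],
    [80,[0,0,0.01],0],
    [80,[0,0,0.012],0],
    [80,[0,0,0.008],0],
    [80,[0,0,0.002],0],
    [80,[0,0,0],0]
  ]
}}

```text
time: 50.33
tool_pos: [0.4231, -0.2757, 0.0474]
tcp_rot: [0.168, 3.115, -0.048]
wrist_force: [0.8, 0.9, -0.0]
width: 0.686
```

```bash
python3 go.py .423,-.2746,.0474,1.46
```

```text
t 50.33 pos [ 0.4231 -0.2757  0.0474] yaw(y) 1.463 tilt 0.0376 F [ 0.8  0.9 -0. ] w 0.686 q [-0.62  0.16  2.16 -0.02  0.78 -2.07]
to .423,-.2746,.0474,1.46 tool shift [ 0.0003  0.0011 -0.    ] turn 0.003
tool z [ 0.0198 -0.0319 -0.9993] sum -0.0345
```

Request:
{"fn": "servo_tool", "kwargs": {
  "moves": [
    [255,[0,0,0],0],
    [255,[0,0,0],0],
    [255,[0,0,0],0],
    [255,[0,0,0],0],
    [255,[0,0,0],0],
    [255,[0,0,0],0],
    [255,[0,0,0],0],
    [255,[0,0,-0.005],0]
  ],
  "newtons": 50
}}

```text
time: 51.0
tool_pos: [0.4224, -0.275, 0.0524]
tcp_rot: [0.168, 3.116, -0.047]
wrist_force: [-0.5, 0.2, -1.4]
width: 0.36
```

Request:
{"fn": "servo_tool", "kwargs": {
  "moves": [
    [255,[0,0,-0.012],0],
    [255,[0,0,-0.018],0],
    [255,[0,0,-0.02],0],
    [255,[0,0,-0.015],0],
    [255,[0,0,-0.005],0],
    [255,[0,0,0],0],
    [255,[0,0,0],0],
    [255,[0,0,0],0]
  ]
}}

```text
time: 51.67
tool_pos: [0.4203, -0.2722, 0.1262]
tcp_rot: [0.168, 3.117, -0.046]
wrist_force: [0.8, -0.2, -0.9]
width: 0.356
```

```bash
python3 go.py .5433,-.0455,.12,1.39
```

```text
t 51.67 pos [ 0.4203 -0.2722  0.1262] yaw(y) 1.463 tilt 0.0355 F [ 0.8 -0.2 -0.9] w 0.356 q [-0.61  0.04  2.12 -0.02  0.95 -2.07]
to .5433,-.0455,.12,1.39 tool shift [-0.0978  0.2387  0.0014] turn 0.073
tool z [ 0.0179 -0.0307 -0.9994] sum -0.0323
```

Request:
{"fn": "servo_tool", "kwargs": {
  "moves": [
    [255,[-0.006,0.015,0],0.02],
    [255,[-0.012,0.028,0],0.02],
    [255,[-0.012,0.03,0],0.02],
    [255,[-0.012,0.03,0],0.01],
    [255,[-0.012,0.03,0],0],
    [255,[-0.012,0.028,0],0],
    [255,[-0.01,0.022,0],0],
    [255,[-0.006,0.012,0],0]
  ]
}}

```text
time: 52.33
tool_pos: [0.5302, -0.0872, 0.1123]
tcp_rot: [0.297, 3.121, -0.042]
wrist_force: [0.6, -1.1, -1.5]
width: 0.357
```

```bash
python3 go.py .5433,-.0455,.12,1.39
```

```text
t 52.33 pos [ 0.5302 -0.0872  0.1123] yaw(y) 1.381 tilt 0.0275 F [ 0.6 -1.1 -1.5] w 0.357 q [-0.19  0.14  2.04 -0.03  0.96 -1.56]
to .5433,-.0455,.12,1.39 tool shift [-0.005   0.0432 -0.0087] turn -0.009
tool z [ 0.0036 -0.0272 -0.9996] sum -0.0085
```

Request:
{"fn": "servo_tool", "kwargs": {
  "moves": [
    [255,[-0.003,0.015,0],0],
    [255,[-0.002,0.012,0],0],
    [255,[0,0.006,0],0],
    [255,[0,0,0],0],
    [255,[0,0,0],0],
    [255,[0,0,0.01],0],
    [255,[0,0,0.01],0],
    [255,[0,0,0],0]
  ]
}}

```text
time: 53.0
tool_pos: [0.539, -0.0528, 0.0837]
tcp_rot: [-0.291, -3.125, 0.042]
wrist_force: [-0.4, -0.1, -1.8]
width: 0.356
```

```bash
python3 go.py .5436,-.0455,.049,1.39
```

```text
t 53.0 pos [ 0.539  -0.0528  0.0837] yaw(y) 1.385 tilt 0.0272 F [-0.4 -0.1 -1.8] w 0.356 q [-0.13  0.19  2.04 -0.03  0.91 -1.49]
to .5436,-.0455,.049,1.39 tool shift [-0.0032  0.009   0.0345] turn -0.005
tool z [-0.0056 -0.0266 -0.9996] sum 0.0025
```

Request:
{"fn": "servo_tool", "kwargs": {
  "moves": [
    [255,[-0.002,0.005,0],0],
    [255,[-0.001,0.004,0],0],
    [255,[0,0,0],0],
    [255,[0,0,0.01],0],
    [255,[0,0,0.012],0],
    [255,[0,0,0.006],0],
    [255,[0,0,0.001],0],
    [255,[0,0,0],0]
  ]
}}

```text
time: 53.67
tool_pos: [0.5427, -0.0462, 0.0501]
tcp_rot: [-0.296, -3.122, 0.043]
wrist_force: [0.5, 0.1, -1.8]
width: 0.358
```

```bash
python3 go.py .5436,-.0455,.0474,1.39
```

```text
t 53.67 pos [ 0.5427 -0.0462  0.0501] yaw(y) 1.382 tilt 0.0277 F [ 0.5  0.1 -1.8] w 0.358 q [-0.11  0.24  2.05 -0.04  0.85 -1.47]
to .5436,-.0455,.0474,1.39 tool shift [-0.0007  0.001   0.0027] turn -0.008
tool z [-0.0075 -0.0266 -0.9996] sum 0.0047
```

Request:
{"fn": "servo_tool", "kwargs": {
  "moves": [
    [255,[0,0,0.001],0],
    [255,[0,0,0.001],0],
    [255,[0,0,0.001],0],
    [255,[0,0,0.001],0],
    [255,[0,0,0.001],0],
    [255,[0,0,0],0],
    [255,[0,0,0],0],
    [255,[0,0,0],0]
  ]
}}

```text
time: 54.33
tool_pos: [0.544, -0.0464, 0.0486]
tcp_rot: [-0.296, -3.124, 0.043]
wrist_force: [-0.6, 0.2, -1.8]
width: 0.358
```

```bash
python3 go.py .5436,-.0455,.0474,1.39
```

```text
t 54.33 pos [ 0.544  -0.0464  0.0486] yaw(y) 1.382 tilt 0.0275 F [-0.6  0.2 -1.8] w 0.358 q [-0.11  0.25  2.05 -0.04  0.85 -1.47]
to .5436,-.0455,.0474,1.39 tool shift [0.0006 0.0009 0.0011] turn -0.008
tool z [-0.0057 -0.0269 -0.9996] sum 0.0029
```

Request:
{"fn": "servo_tool", "kwargs": {
  "moves": [
    [255,[0,0,0.001],0],
    [255,[0,0,0.001],0],
    [255,[0,0,0.001],0],
    [255,[0,0,0.001],0],
    [255,[0,0,0.001],0],
    [255,[0,0,0],0],
    [255,[0,0,0],0],
    [255,[0,0,0],0]
  ]
}}

```text
time: 55.0
tool_pos: [0.5452, -0.0466, 0.0475]
tcp_rot: [-0.296, -3.125, 0.043]
wrist_force: [0.2, 0.1, -1.3]
width: 0.356
```

```bash
python3 go.py .5436,-.0455,.0474,1.39
```

```text
t 55.0 pos [ 0.5452 -0.0466  0.0475] yaw(y) 1.382 tilt 0.0274 F [ 0.2  0.1 -1.3] w 0.356 q [-0.11  0.25  2.05 -0.04  0.84 -1.47]
to .5436,-.0455,.0474,1.39 tool shift [0.0018 0.0008 0.0001] turn -0.008
tool z [-0.0047 -0.027  -0.9996] sum 0.0019
```

Request:
{"fn": "servo_tool", "kwargs": {
  "moves": [
    [255,[0.001,0,0.001],0],
    [255,[0,0,0.001],0],
    [255,[0,0,0.001],0],
    [255,[0,0,0],0],
    [150,[0,0,0],0],
    [120,[0,0,0],0],
    [100,[0,0,0],0],
    [100,[0,0,0],0]
  ]
}}

```text
time: 55.67
tool_pos: [0.5461, -0.0467, 0.0471]
tcp_rot: [0.297, 3.126, -0.043]
wrist_force: [-0.2, -1.4, -0.4]
width: 0.608
```

```bash
python3 go.py .5436,-.0455,.0474,1.39
```

```text
t 55.67 pos [ 0.5461 -0.0467  0.0471] yaw(y) 1.382 tilt 0.0275 F [-0.2 -1.4 -0.4] w 0.608 q [-0.11  0.25  2.05 -0.04  0.84 -1.47]
to .5436,-.0455,.0474,1.39 tool shift [ 0.0027  0.0007 -0.0003] turn -0.008
tool z [-0.0018 -0.0274 -0.9996] sum -0.001
```

Request:
{"fn": "servo_tool", "kwargs": {
  "moves": [
    [100,[0,0,0],0],
    [100,[0,0,-0.01],0],
    [100,[0,0,-0.02],0],
    [100,[0,0,-0.025],0],
    [100,[0,0,-0.02],0],
    [100,[0,0,0],0],
    [100,[0,0,0],0],
    [100,[0,0,0],0]
  ]
}}

```text
time: 56.33
tool_pos: [0.5451, -0.0445, 0.1258]
tcp_rot: [-0.297, -3.125, 0.043]
wrist_force: [0.4, 0.5, 0.5]
width: 0.609
```

```bash
python3 go.py .4764,-.2669,.13,1.46; python3 look.py wrist16 .5436,-.0455,.026,.010,.018,.0144 .5436,-.0455,.026,.020,.028,.0154 .5436,-.0455,.026,.010,.030,.015
```

```text
t 56.33 pos [ 0.5451 -0.0445  0.1258] yaw(y) 1.382 tilt 0.0275 F [0.4 0.5 0.5] w 0.609 q [-0.11  0.14  2.   -0.03  1.   -1.47]
to .4764,-.2669,.13,1.46 tool shift [ 0.0256 -0.2314  0.0022] turn -0.078
tool z [-0.0046 -0.0271 -0.9996] sum 0.0018
.5436,-.0455,.026,.010,.018,.0144 61 [ 0.5455396  -0.04551697] 0.00026734876101565657
.5436,-.0455,.026,.020,.028,.0154 69 [ 0.54556677 -0.0455327 ] 0.00020403141954575645
.5436,-.0455,.026,.010,.030,.015 167 [ 0.54547623 -0.04559679] 0.0004875354243926466
```

View pics/wrist16.png

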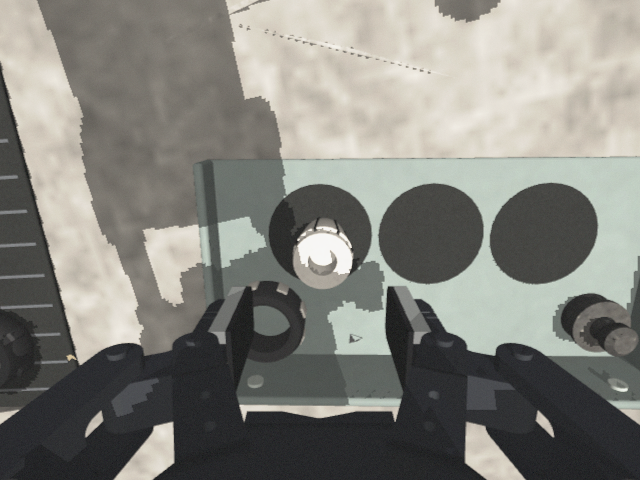

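Request:
{"fn": "servo_tool", "kwargs": {
  "moves": [
    [112,[0.002,-0.018,0],-0.02],
    [112,[0.003,-0.032,0],-0.02],
    [112,[0.003,-0.035,0],-0.02],
    [112,[0.003,-0.035,0],-0.01],
    [112,[0.003,-0.035,0],0],
    [112,[0.003,-0.03,0],0],
    [112,[0.003,-0.018,0],0],
    [112,[0,-0.008,0],0]
  ]
}}

```text
time: 57.05
tool_pos: [0.4888, -0.2538, 0.1203]
tcp_rot: [-0.169, -3.117, 0.033]
wrist_force: [-0.3, -0.1, 0.3]
width: 0.563
```

```bash
python3 go.py .4764,-.2669,.0659,1.46
```

```text
t 57.05 pos [ 0.4888 -0.2538  0.1203] yaw(y) 1.463 tilt 0.0288 F [-0.3 -0.1  0.3] w 0.563 q [-0.51  0.16  2.   -0.03  0.99 -1.95]
to .4764,-.2669,.0659,1.46 tool shift [ 0.0099 -0.0131  0.0549] turn 0.003
tool z [-0.0207 -0.0201 -0.9996] sum 0.0085
```

Request:
{"fn": "servo_tool", "kwargs": {
  "moves": [
    [112,[0.005,-0.005,0],0],
    [112,[0.004,-0.004,0],0],
    [112,[0,0,0],0],
    [112,[0,0,0],0],
    [112,[0,0,0.01],0],
    [112,[0,0,0.01],0],
    [112,[0,0,0],0],
    [112,[0,0,0],0]
  ]
}}

```text
time: 57.72
tool_pos: [0.4759, -0.2582, 0.0946]
tcp_rot: [-0.166, -3.112, 0.025]
wrist_force: [0.1, -0.6, 1.0]
width: 0.56
```

```bash
python3 go.py .4764,-.2669,.0659,1.46;python3 look.py wrist17 .4764,-.2669,.025,.035,.062,.010
```

```text
t 57.72 pos [ 0.4759 -0.2582  0.0946] yaw(y) 1.465 tilt 0.0301 F [ 0.1 -0.6  1. ] w 0.56 q [-0.53  0.18  2.03 -0.03  0.95 -1.97]
to .4764,-.2669,.0659,1.46 tool shift [-0.0021 -0.008   0.0288] turn 0.005
tool z [-0.0261 -0.015  -0.9995] sum 0.0152
.4764,-.2669,.025,.035,.062,.010 869 [ 0.47637559 -0.26685887] 0.00016823917165308366
```

View pics/wrist17.png

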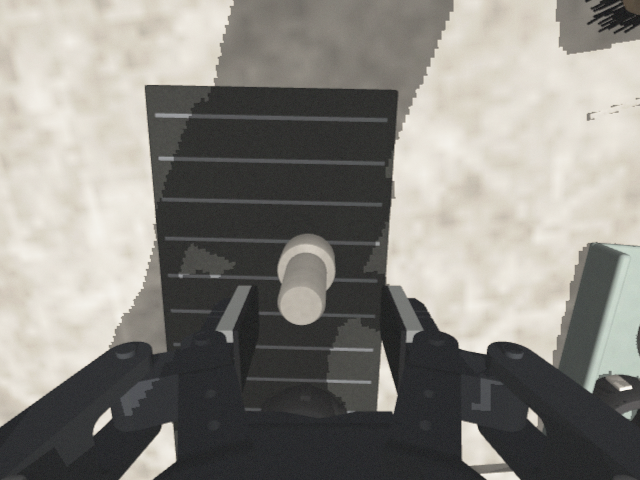

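Request:
{"fn": "servo_tool", "kwargs": {
  "moves": [
    [112,[-0.001,-0.004,0],0],
    [112,[0,-0.004,0],0],
    [112,[0,0,0],0],
    [112,[0,0,0.008],0],
    [112,[0,0,0.01],0],
    [112,[0,0,0.006],0],
    [112,[0,0,0.002],0],
    [112,[0,0,0],0]
  ]
}}

```text
time: 58.43
tool_pos: [0.476, -0.2677, 0.0665]
tcp_rot: [-0.165, -3.113, 0.026]
wrist_force: [0.8, 0.4, -0.3]
width: 0.559
```

```bash
python3 go.py .4764,-.2669,.0659,1.46
```

```text
t 58.43 pos [ 0.476  -0.2677  0.0665] yaw(y) 1.465 tilt 0.0296 F [ 0.8  0.4 -0.3] w 0.559 q [-0.54  0.23  2.04 -0.03  0.89 -1.99]
to .4764,-.2669,.0659,1.46 tool shift [-0.0004  0.0008  0.0005] turn 0.005
tool z [-0.0253 -0.0155 -0.9996] sum 0.014
```

Request:
{"fn": "servo_tool", "kwargs": {
  "moves": [
    [255,[0,0,0],0],
    [255,[0,0,0],0],
    [255,[0,0,0],0],
    [255,[0,0,0],0],
    [255,[0,0,0],0],
    [255,[0,0,0],0],
    [255,[0,0,0],0],
    [255,[0,0,0],0]
  ]
}}

```text
time: 59.1
tool_pos: [0.4753, -0.2671, 0.0656]
tcp_rot: [-0.165, -3.111, 0.025]
wrist_force: [1.1, 1.2, -1.1]
width: 0.218
```

```bash
python3 go.py .4764,-.2669,.0659,1.46
```

```text
t 59.1 pos [ 0.4753 -0.2671  0.0656] yaw(y) 1.465 tilt 0.0304 F [ 1.1  1.2 -1.1] w 0.218 q [-0.54  0.23  2.04 -0.03  0.89 -1.99]
to .4764,-.2669,.0659,1.46 tool shift [-0.001   0.0003 -0.0003] turn 0.005
tool z [-0.0267 -0.0146 -0.9995] sum 0.0156
```

Request:
{"fn": "servo_tool", "kwargs": {
  "moves": [
    [255,[0,0,-0.01],0],
    [255,[0,0,-0.018],0],
    [255,[0,0,-0.022],0],
    [255,[0,0,-0.02],0],
    [255,[0,0,-0.008],0],
    [255,[0,0,0],0],
    [255,[0,0,0],0],
    [255,[0,0,0],0]
  ]
}}

```text
time: 59.77
tool_pos: [0.4759, -0.2648, 0.1476]
tcp_rot: [-0.165, -3.108, 0.022]
wrist_force: [-0.2, -0.4, -1.6]
width: 0.213
```

```bash
python3 go.py .5695,.0893,.145,1.39
```

```text
t 59.77 pos [ 0.4759 -0.2648  0.1476] yaw(y) 1.465 tilt 0.0324 F [-0.2 -0.4 -1.6] w 0.213 q [-0.54  0.13  1.98 -0.03  1.06 -1.99]
to .5695,.0893,.145,1.39 tool shift [-0.0557  0.362  -0.0047] turn 0.075
tool z [-0.0299 -0.0125 -0.9995] sum 0.0194
```

Request:
{"fn": "servo_tool", "kwargs": {
  "moves": [
    [255,[-0.003,0.015,-0.002],0.02],
    [255,[-0.006,0.03,-0.002],0.02],
    [255,[-0.006,0.035,-0.002],0.02],
    [255,[-0.006,0.035,-0.002],0.01],
    [255,[-0.006,0.035,-0.002],0],
    [255,[-0.006,0.035,-0.002],0],
    [255,[-0.006,0.035,-0.002],0],
    [255,[-0.006,0.035,-0.002],0]
  ]
}}

```text
time: 60.43
tool_pos: [0.5572, -0.0168, 0.1463]
tcp_rot: [-0.297, -3.081, 0.024]
wrist_force: [0.8, -0.5, -1.2]
width: 0.209
```

```bash
python3 go.py .5695,.0893,.145,1.39
```

```text
t 60.43 pos [ 0.5572 -0.0168  0.1463] yaw(y) 1.379 tilt 0.0487 F [ 0.8 -0.5 -1.2] w 0.209 q [-0.07  0.17  1.94 -0.02  1.09 -1.44]
to .5695,.0893,.145,1.39 tool shift [ 0.0081  0.1065 -0.0004] turn -0.011
tool z [-0.0474 -0.011  -0.9988] sum 0.0466
```

Request:
{"fn": "servo_tool", "kwargs": {
  "moves": [
    [255,[0.001,0.025,0],0],
    [255,[0.002,0.022,0],0],
    [255,[0.002,0.018,0],0],
    [255,[0.001,0.01,0],0],
    [255,[0,0.004,0],0],
    [255,[0,0,0],0],
    [255,[0,0,0],0],
    [255,[0,0,0],0]
  ]
}}

```text
time: 61.1
tool_pos: [0.5627, 0.0716, 0.1351]
tcp_rot: [-0.283, -3.068, 0.026]
wrist_force: [-0.3, -0.5, -1.6]
width: 0.21
```

```bash
python3 go.py .5695,.0893,.066,1.39
```

```text
t 61.1 pos [0.5627 0.0716 0.1351] yaw(y) 1.387 tilt 0.0626 F [-0.3 -0.5 -1.6] w 0.21 q [ 0.09  0.2   1.91 -0.01  1.09 -1.3 ]
to .5695,.0893,.066,1.39 tool shift [-0.0075  0.0202  0.0683] turn -0.003
tool z [-0.0615 -0.0114 -0.998 ] sum 0.0623
```

Request:
{"fn": "servo_tool", "kwargs": {
  "moves": [
    [255,[-0.002,0.009,0],0],
    [255,[-0.002,0.008,0],0],
    [255,[0,0.002,0],0],
    [255,[0,0,0.012],0],
    [255,[0,0,0.015],0],
    [255,[0,0,0.012],0],
    [255,[0,0,0.005],0],
    [255,[0,0,0],0]
  ]
}}

```text
time: 61.77
tool_pos: [0.5693, 0.0871, 0.0876]
tcp_rot: [-0.291, -3.07, 0.027]
wrist_force: [-0.3, 0.9, -2.4]
width: 0.212
```

```bash
python3 go.py .5705,.0893,.066,1.39
```

```text
t 61.77 pos [0.5693 0.0871 0.0876] yaw(y) 1.382 tilt 0.0599 F [-0.3  0.9 -2.4] w 0.212 q [ 0.11  0.27  1.93 -0.01  1.   -1.27]
to .5705,.0893,.066,1.39 tool shift [-0.0019  0.0028  0.0215] turn -0.008
tool z [-0.0587 -0.0117 -0.9982] sum 0.0597
```

Request:
{"fn": "servo_tool", "kwargs": {
  "moves": [
    [255,[-0.001,0.002,0.004],0],
    [255,[0,0,0.006],0],
    [255,[0,0,0.005],0],
    [255,[0,0,0.002],0],
    [255,[0,0,0.001],0],
    [255,[0,0,0.001],0],
    [255,[0,0,0],0],
    [255,[0,0,0],0]
  ]
}}

```text
time: 62.43
tool_pos: [0.5699, 0.0886, 0.0668]
tcp_rot: [-0.292, -3.071, 0.027]
wrist_force: [0.7, -0.6, -1.5]
width: 0.213
```

```bash
python3 go.py .5705,.0893,.066,1.39
```

```text
t 62.43 pos [0.5699 0.0886 0.0668] yaw(y) 1.382 tilt 0.0597 F [ 0.7 -0.6 -1.5] w 0.213 q [ 0.11  0.3   1.94 -0.01  0.96 -1.26]
to .5705,.0893,.066,1.39 tool shift [-0.0005  0.0008  0.0008] turn -0.008
tool z [-0.0585 -0.0118 -0.9982] sum 0.0595
```

Request:
{"fn": "servo_tool", "kwargs": {
  "moves": [
    [255,[0,0,0.001],0],
    [255,[0,0,0.001],0],
    [255,[0,0,0.001],0],
    [255,[0,0,0.001],0],
    [255,[0,0,0],0],
    [255,[0,0,0],0],
    [255,[0,0,0],0],
    [255,[0,0,0],0]
  ]
}}

```text
time: 63.1
tool_pos: [0.5713, 0.0887, 0.0662]
tcp_rot: [-0.292, -3.074, 0.026]
wrist_force: [1.2, 0.4, -1.5]
width: 0.215
```

```bash
python3 go.py .5705,.0893,.066,1.39
```

```text
t 63.1 pos [0.5713 0.0887 0.0662] yaw(y) 1.382 tilt 0.0561 F [ 1.2  0.4 -1.5] w 0.215 q [ 0.11  0.3   1.94 -0.01  0.96 -1.26]
to .5705,.0893,.066,1.39 tool shift [0.0009 0.0004 0.0003] turn -0.008
tool z [-0.0549 -0.0115 -0.9984] sum 0.0559
```

Request:
{"fn": "servo_tool", "kwargs": {
  "moves": [
    [255,[0.001,0,0.001],0],
    [255,[0,0,0.001],0],
    [255,[0,0,0.001],0],
    [255,[0,0,0.001],0],
    [255,[0,0,0],0],
    [255,[0,0,0],0],
    [255,[0,0,0],0],
    [255,[0,0,0],0]
  ]
}}

```text
time: 63.77
tool_pos: [0.5714, 0.0889, 0.0658]
tcp_rot: [-0.292, -3.076, 0.026]
wrist_force: [-0.1, -0.9, 1.4]
width: 0.212
```

```bash
python3 go.py .5705,.0893,.066,1.39
```

```text
t 63.77 pos [0.5714 0.0889 0.0658] yaw(y) 1.382 tilt 0.0541 F [-0.1 -0.9  1.4] w 0.212 q [ 0.11  0.3   1.94 -0.01  0.95 -1.26]
to .5705,.0893,.066,1.39 tool shift [ 0.0009  0.0002 -0.0002] turn -0.008
tool z [-0.0527 -0.0117 -0.9985] sum 0.0538
```

Contact: release, lift, check.

Request:
{"fn": "servo_tool", "kwargs": {
  "moves": [
    [180,[0,0,0],0],
    [160,[0,0,0],0],
    [130,[0,0,0],0],
    [110,[0,0,0],0],
    [110,[0,0,0],0],
    [110,[0,0,0],0],
    [110,[0,0,0],0],
    [110,[0,0,0],0]
  ]
}}

```text
time: 64.43
tool_pos: [0.5722, 0.089, 0.066]
tcp_rot: [-0.292, -3.078, 0.025]
wrist_force: [0.7, 0.8, -0.7]
width: 0.568
```

Request:
{"fn": "servo_tool", "kwargs": {
  "moves": [
    [110,[0,0,-0.01],0],
    [110,[0,0,-0.02],0],
    [110,[0,0,-0.025],0],
    [110,[0,0,-0.025],0],
    [110,[0,0,-0.01],0],
    [110,[0,0,0],0],
    [110,[0,0,0],0],
    [110,[0,0,0],0]
  ]
}}

```text
time: 65.1
tool_pos: [0.5759, 0.0899, 0.1607]
tcp_rot: [-0.292, -3.075, 0.026]
wrist_force: [0.3, -0.2, 0.4]
width: 0.572
```

```bash
python3 go.py .455,-.185,.06,1.46; python3 look.py wrist18 .5695,.0893,.025,.035,.062,.010 .5695,.0893,.025,.010,.024,.015 .5455,-.0455,.026,.010,.030,.015
```

```text
t 65.1 pos [0.5759 0.0899 0.1607] yaw(y) 1.382 tilt 0.0548 F [ 0.3 -0.2  0.4] w 0.572 q [ 0.12  0.2   1.86 -0.01  1.13 -1.26]
to .455,-.185,.06,1.46 tool shift [ 0.0617 -0.2905  0.1102] turn -0.078
tool z [-0.0535 -0.0118 -0.9985] sum 0.0545
.5695,.0893,.025,.035,.062,.010 292 [0.57094907 0.08852899] 0.00012417682815273713
.5695,.0893,.025,.010,.024,.015 126 [0.57126271 0.08853052] 9.309268055632948e-05
.5455,-.0455,.026,.010,.030,.015 438 [ 0.5451532  -0.04565594] 0.0005312530530567753
```

View pics/wrist18.png

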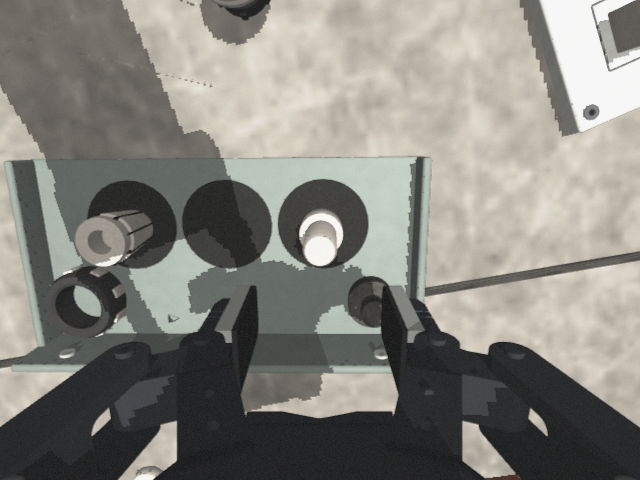

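Request:
{"fn": "servo_tool", "kwargs": {
  "moves": [
    [255,[0.004,-0.02,0],0],
    [255,[0.008,-0.035,0],0],
    [255,[0.008,-0.038,0],0],
    [255,[0.008,-0.038,0],-0.02],
    [255,[0.008,-0.038,0],-0.02],
    [255,[0.008,-0.038,0],-0.02],
    [255,[0.006,-0.035,0],0],
    [255,[0.003,-0.02,0.01],0]
  ]
}}

```text
time: 65.82
tool_pos: [0.4713, -0.163, 0.1473]
tcp_rot: [-0.176, -3.068, 0.02]
wrist_force: [2.0, 0.6, 0.1]
width: 0.0
```

```bash
python3 go.py .455,-.185,.05,1.46
```

```text
t 65.82 pos [ 0.4713 -0.163   0.1473] yaw(y) 1.457 tilt 0.0701 F [2.  0.6 0.1] w 0.0 q [-0.36  0.07  2.05 -0.04  1.09 -1.8 ]
to .455,-.185,.05,1.46 tool shift [ 0.007  -0.0221  0.0984] turn -0.003
tool z [-0.0695 -0.009  -0.9975] sum 0.0621
```

Request:
{"fn": "servo_tool", "kwargs": {
  "moves": [
    [255,[0,-0.006,0.012],0],
    [255,[0,-0.004,0.02],0],
    [255,[0,0,0.025],0],
    [255,[0,0,0.025],0],
    [255,[0,0,0.015],0],
    [255,[0,0,0.004],0],
    [255,[0,0,0],0],
    [255,[0,0,0],0]
  ]
}}

```text
time: 66.48
tool_pos: [0.4529, -0.1737, 0.0312]
tcp_rot: [-0.188, -3.05, 0.009]
wrist_force: [0.4, 0.3, 0.1]
width: 0.0
```

```bash
python3 go.py .455,-.185,.025,1.46
```

```text
t 66.48 pos [ 0.4529 -0.1737  0.0312] yaw(y) 1.448 tilt 0.0864 F [0.4 0.3 0.1] w 0.0 q [-0.4   0.21  2.14 -0.04  0.87 -1.81]
to .455,-.185,.025,1.46 tool shift [-0.004  -0.0108  0.006 ] turn -0.012
tool z [-8.630e-02 -6.000e-04 -9.963e-01] sum 0.08
```

Request:
{"fn": "servo_tool", "kwargs": {
  "moves": [
    [255,[0,-0.002,0.005],0],
    [255,[0.004,0,0.003],0],
    [255,[0.004,0,0.002],0],
    [255,[0.004,0,0.002],0],
    [255,[0.004,0,0.002],0],
    [255,[0.004,0,0.002],0],
    [255,[0.004,0,0.002],0],
    [255,[0.004,0,0.002],0]
  ]
}}

```text
time: 67.15
tool_pos: [0.4422, -0.1776, 0.0252]
tcp_rot: [-0.191, -3.091, 0.026]
wrist_force: [4.6, 1.0, 5.6]
width: -0.001
```

Request:
{"fn": "servo_tool", "kwargs": {
  "moves": [
    [255,[0.004,0,0.002],0],
    [255,[0.004,0,0.002],0],
    [255,[0.004,0,0.002],0],
    [255,[0.004,0,0.002],0],
    [255,[0.004,0,0.002],0],
    [255,[0.004,0,0.002],0],
    [255,[0.004,0,0.002],0],
    [255,[0.004,0,0.002],0]
  ]
}}

```text
time: 67.82
tool_pos: [0.4301, -0.1806, 0.0251]
tcp_rot: [0.199, 3.13, -0.046]
wrist_force: [3.7, 2.4, 7.2]
width: 0.0
```

```bash
python3 go.py .455,-.185,.025,1.46
```

```text
t 67.82 pos [ 0.4301 -0.1806  0.0251] yaw(y) 1.444 tilt 0.0297 F [3.7 2.4 7.2] w 0.0 q [-0.43  0.14  2.24 -0.04  0.75 -1.85]
to .455,-.185,.025,1.46 tool shift [-0.0253 -0.0013  0.0003] turn -0.016
tool z [ 0.0035 -0.0295 -0.9996] sum -0.0152
```

Request:
{"fn": "servo_tool", "kwargs": {
  "moves": [
    [255,[0.004,0,0.002],0],
    [255,[0.004,0,0.002],0],
    [200,[0,0,-0.015],0],
    [150,[0,0,-0.03],0],
    [100,[0,0,-0.035],0],
    [50,[0,0,-0.035],0],
    [0,[0,0,-0.03],0.06],
    [0,[0,0,0],0.12]
  ]
}}

```text
time: 68.48
tool_pos: [0.4161, -0.1741, 0.1719]
tcp_rot: [0.486, 3.098, -0.045]
wrist_force: [1.2, -0.7, 1.4]
width: 0.846
```

Request:
{"fn": "servo_tool", "kwargs": {
  "moves": [
    [0,[0,0,0],0.12],
    [0,[0,0,0],0.12],
    [0,[0,0,0],0.12],
    [0,[0,0,0],0.12],
    [0,[0,0,0],0.12],
    [0,[0,0,0],0.12],
    [0,[0,0,0],0.12],
    [0,[0,0,0],0.12]
  ]
}}

```text
time: 69.15
tool_pos: [0.4077, -0.173, 0.1723]
tcp_rot: [1.909, 2.478, -0.044]
wrist_force: [0.2, -0.7, -0.1]
width: 1.002
```

```bash
python3 go.py .581,-.283,.18,-.11
```

```text
t 69.15 pos [ 0.4077 -0.173   0.1723] yaw(y) 0.258 tilt 0.0312 F [ 0.2 -0.7 -0.1] w 1.002 q [-0.44 -0.12  2.17 -0.03  1.08 -0.68]
to .581,-.283,.18,-.11 tool shift [-0.1508  0.1394 -0.0055] turn 0.368
tool z [-0.0063 -0.0305 -0.9995] sum -0.0069
```

Request:
{"fn": "servo_tool", "kwargs": {
  "moves": [
    [0,[0,0,0],0.12],
    [0,[0,0,0],0.1],
    [0,[0,0,0],0.04],
    [0,[0,0,0],0],
    [0,[-0.008,0.018,0],0],
    [0,[-0.015,0.03,0],0],
    [0,[-0.017,0.033,0],0],
    [0,[-0.017,0.033,0],0]
  ]
}}

```text
time: 69.82
tool_pos: [0.5071, -0.2278, 0.165]
tcp_rot: [-2.234, -2.206, 0.058]
wrist_force: [0.4, 0.2, 0.6]
width: 1.002
```

```bash
python3 go.py .581,-.283,.18,-.11
```

```text
t 69.82 pos [ 0.5071 -0.2278  0.165 ] yaw(y) -0.013 tilt 0.0367 F [0.4 0.2 0.6] w 1.002 q [-0.45  0.13  1.94 -0.04  1.09 -0.42]
to .581,-.283,.18,-.11 tool shift [-0.0547  0.0741 -0.0157] turn 0.097
tool z [-0.0275 -0.0243 -0.9993] sum 0.0146
```

Request:
{"fn": "servo_tool", "kwargs": {
  "moves": [
    [0,[-0.018,0.024,-0.004],0.04],
    [0,[-0.015,0.02,-0.003],0.04],
    [0,[-0.008,0.008,0],0.02],
    [0,[0,0,0],0],
    [0,[0,0,0],0],
    [0,[0,0,0],0],
    [0,[0,0,0],0],
    [0,[0,0,0],0]
  ]
}}

```text
time: 70.48
tool_pos: [0.5583, -0.273, 0.1669]
tcp_rot: [-2.33, -2.094, 0.065]
wrist_force: [0.1, 0.4, -0.1]
width: 1.001
```

```bash
python3 go.py .581,-.283,.18,-.11;python3 look.py wrist19 .581,-.283,.045,.06,.083,.0315; python3 - <<'E'
from workcell import bot
from fit import *
for n in ["scene","side"]:
    c=bot.read_camera(n);W=world(c).reshape(-1,3);W=W[np.isfinite(W[:,0])]
    p=W[(np.hypot(W[:,0]-.581,W[:,1]+.283)<.045)&(W[:,2]>.058)&(W[:,2]<.080)]
    if len(p)>15: print(n,len(p),*circ(p,.0315))
E
```

```text
t 70.48 pos [ 0.5583 -0.273   0.1669] yaw(y) -0.107 tilt 0.0422 F [ 0.1  0.4 -0.1] w 1.001 q [-0.48  0.25  1.8  -0.04  1.12 -0.35]
to .581,-.283,.18,-.11 tool shift [-0.0078  0.0232 -0.0137] turn 0.003
tool z [-0.0362 -0.0217 -0.9991] sum 0.0226
.581,-.283,.045,.06,.083,.0315 3673 [ 0.57807657 -0.28398143] 0.0027332812657563104
scene 460 [ 0.57919281 -0.27884181] 0.0014148462893793323
side 246 [ 0.57694069 -0.28202409] 0.002262432415606082
```

View pics/wrist19.png

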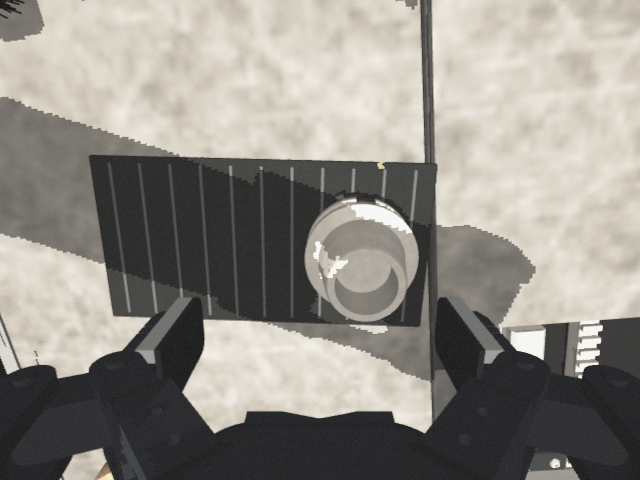

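Request:
{"fn": "servo_tool", "kwargs": {
  "moves": [
    [0,[-0.004,0.011,0],0],
    [0,[-0.003,0.01,0],0],
    [0,[0,0,0],0],
    [0,[0,0,0],0],
    [0,[0,0,0.012],0],
    [0,[0,0,0.015],0],
    [0,[0,0,0.008],0],
    [0,[0,0,0],0]
  ]
}}

```text
time: 71.3
tool_pos: [0.5811, -0.2844, 0.1305]
tcp_rot: [-2.332, -2.098, 0.062]
wrist_force: [-0.5, -0.2, 0.6]
width: 0.997
```

```bash
python3 go.py .579,-.282,.074,-.11;python3 look.py wrist20 .579,-.282,.045,.075,.085,.0315; python3 - <<'E'
from workcell import bot
from fit import *
c=bot.read_camera("wrist");W=world(c).reshape(-1,3);W=W[np.isfinite(W[:,0])]
p=W[(np.hypot(W[:,0]-.579,W[:,1]+.282)<.042)&(W[:,2]>.058)&(W[:,2]<.084)]
print(len(p),cv2.minEnclosingCircle((p[:,:2]*1000).astype(np.float32)), p.min(0),p.max(0))
p=W[(np.hypot(W[:,0]-.579,W[:,1]+.282)<.042)&(W[:,2]>.110)&(W[:,2]<.12)]
print(len(p),cv2.minEnclosingCircle((p[:,:2]*1000).astype(np.float32)) if len(p) else 0)
E
```

```text
t 71.3 pos [ 0.5811 -0.2844  0.1305] yaw(y) -0.106 tilt 0.0399 F [-0.5 -0.2  0.6] w 0.997 q [-0.48  0.32  1.77 -0.04  1.07 -0.35]
to .579,-.282,.074,-.11 tool shift [ 0.0037 -0.0007  0.0565] turn 0.004
tool z [-0.032  -0.0238 -0.9992] sum 0.0179
.579,-.282,.045,.075,.085,.0315 4711 [ 0.5769296  -0.28558844] 0.0027235943111140084
5237 ((577.9183959960938, -280.3138427734375), 32.22154998779297) [ 0.54630585 -0.30511362  0.05802376] [ 0.6093897  -0.24816118  0.08397253]
3779 ((567.7882690429688, -279.26947021484375), 29.780630111694336)
```

View pics/wrist20.png

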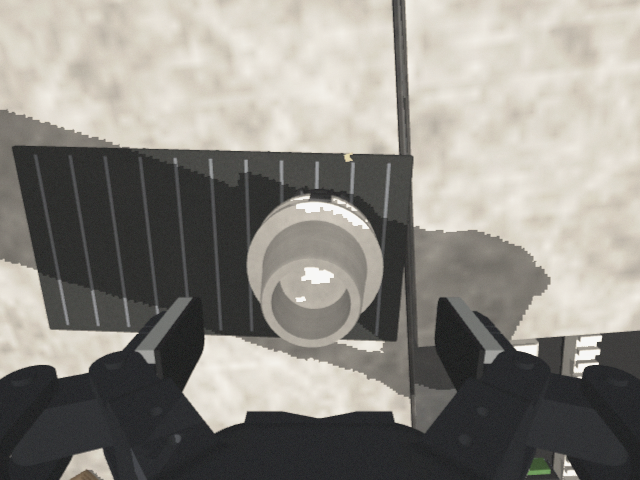

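Request:
{"fn": "servo_tool", "kwargs": {
  "moves": [
    [0,[0.003,-0.001,0],0],
    [0,[0.002,-0.001,0],0],
    [0,[0,0,0.01],0],
    [0,[0,0,0.015],0],
    [0,[0,0,0.012],0],
    [0,[0,0,0.008],0],
    [0,[0,0,0.002],0],
    [0,[0,0,0],0]
  ]
}}

```text
time: 72.07
tool_pos: [0.5806, -0.2807, 0.0848]
tcp_rot: [2.332, 2.099, -0.058]
wrist_force: [0.4, -0.0, 1.2]
width: 0.996
```

```bash
python3 go.py .578,-.2805,.0745,-.11
```

```text
t 72.07 pos [ 0.5806 -0.2807  0.0848] yaw(y) -0.106 tilt 0.037 F [ 0.4 -0.   1.2] w 0.996 q [-0.47  0.36  1.81 -0.04  0.98 -0.34]
to .578,-.2805,.0745,-.11 tool shift [ 0.0003 -0.0024  0.0104] turn 0.004
tool z [-0.0251 -0.0272 -0.9993] sum 0.0104
```

Request:
{"fn": "servo_tool", "kwargs": {
  "moves": [
    [0,[0,-0.002,0.004],0],
    [0,[0,0,0.004],0],
    [0,[0,0,0.002],0],
    [0,[0,0,0],0],
    [0,[0,0,0],0],
    [255,[0,0,0],0],
    [255,[0,0,0],0],
    [255,[0,0,0],0]
  ],
  "newtons": 60
}}

```text
time: 72.73
tool_pos: [0.5789, -0.2815, 0.076]
tcp_rot: [2.331, 2.097, -0.057]
wrist_force: [-1.2, 0.4, 1.1]
width: 0.693
```

Request:
{"fn": "servo_tool", "kwargs": {
  "moves": [
    [255,[0,0,0],0],
    [255,[0,0,0],0],
    [255,[0,0,0],0],
    [255,[0,0,0],0],
    [255,[0,0,0],0],
    [255,[0,0,0],0],
    [255,[0,0,0],0],
    [255,[0,0,0],0]
  ]
}}

```text
time: 73.4
tool_pos: [0.5789, -0.2814, 0.076]
tcp_rot: [2.331, 2.097, -0.057]
wrist_force: [-1.0, -1.1, -0.0]
width: 0.694
```

```bash
python3 go.py .578,-.2805,.0745,-.11
```

```text
t 73.4 pos [ 0.5789 -0.2814  0.076 ] yaw(y) -0.106 tilt 0.0368 F [-1.  -1.1 -0. ] w 0.694 q [-0.47  0.37  1.82 -0.04  0.96 -0.34]
to .578,-.2805,.0745,-.11 tool shift [ 0.0009 -0.0009  0.0015] turn 0.004
tool z [-0.0234 -0.0284 -0.9993] sum 0.0084
```

Request:
{"fn": "servo_tool", "kwargs": {
  "moves": [
    [255,[0,0,-0.01],0],
    [255,[0,0,-0.02],0],
    [255,[0,0,-0.022],0],
    [255,[0,0,-0.022],0],
    [255,[0,0,-0.015],0],
    [255,[0,0,0],0],
    [255,[0,0,0],0],
    [255,[0,0,0],0]
  ]
}}

```text
time: 74.07
tool_pos: [0.5742, -0.2748, 0.1593]
tcp_rot: [-2.325, -2.092, 0.067]
wrist_force: [-0.3, 0.5, -6.7]
width: 0.699
```

```bash
python3 go.py .556,.0187,.16,-.18
```

```text
t 74.07 pos [ 0.5742 -0.2748  0.1593] yaw(y) -0.106 tilt 0.045 F [-0.3  0.5 -6.7] w 0.699 q [-0.47  0.28  1.76 -0.04  1.12 -0.35]
to .556,.0187,.16,-.18 tool shift [ 0.2899 -0.0491 -0.0054] turn 0.074
tool z [-0.0411 -0.0183 -0.999 ] sum 0.0287
```

Request:
{"fn": "servo_tool", "kwargs": {
  "moves": [
    [255,[0.015,-0.002,-0.002],0],
    [255,[0.028,-0.005,-0.002],0.02],
    [255,[0.032,-0.006,-0.003],0.02],
    [255,[0.034,-0.006,-0.003],0.02],
    [255,[0.034,-0.006,-0.003],0.01],
    [255,[0.034,-0.006,-0.003],0],
    [255,[0.034,-0.005,-0.003],0],
    [255,[0.026,-0.004,-0.002],0]
  ]
}}

```text
time: 74.73
tool_pos: [0.5621, -0.0274, 0.162]
tcp_rot: [-2.399, -1.981, 0.089]
wrist_force: [0.2, -0.7, -6.0]
width: 0.694
```

```bash
python3 go.py .556,.0187,.16,-.18
```

```text
t 74.73 pos [ 0.5621 -0.0274  0.162 ] yaw(y) -0.191 tilt 0.0641 F [ 0.2 -0.7 -6. ] w 0.694 q [-0.08  0.17  1.9  -0.02  1.13  0.12]
to .556,.0187,.16,-.18 tool shift [ 0.0442 -0.0146  0.0017] turn -0.011
tool z [-0.0626 -0.0136 -0.9979] sum 0.0614
```

Request:
{"fn": "servo_tool", "kwargs": {
  "moves": [
    [255,[0.014,-0.004,0],0],
    [255,[0.01,-0.004,0],0],
    [255,[0.005,0,0],0],
    [255,[0,0,0],0],
    [255,[0,0,0],0],
    [255,[0,0,0],0],
    [255,[0,0,0],0],
    [255,[0,0,0],0]
  ]
}}

```text
time: 75.4
tool_pos: [0.5539, 0.0088, 0.1547]
tcp_rot: [-2.387, -1.981, 0.102]
wrist_force: [0.3, 0.1, -6.3]
width: 0.697
```

```bash
python3 go.py .559,.0187,.1,-.18
```

```text
t 75.4 pos [0.5539 0.0088 0.1547] yaw(y) -0.186 tilt 0.0758 F [ 0.3  0.1 -6.3] w 0.697 q [-0.02  0.17  1.92 -0.02  1.13  0.17]
to .559,.0187,.1,-.18 tool shift [0.0121 0.007  0.054 ] turn -0.006
tool z [-0.0746 -0.0128 -0.9971] sum 0.0744
```

Request:
{"fn": "servo_tool", "kwargs": {
  "moves": [
    [255,[0.006,0.003,0],0],
    [255,[0.005,0.003,0],0],
    [255,[0,0,0],0],
    [255,[0,0,0.012],0],
    [255,[0,0,0.015],0],
    [255,[0,0,0.015],0],
    [255,[0,0,0.008],0],
    [255,[0,0,0],0]
  ]
}}

```text
time: 76.07
tool_pos: [0.5615, 0.0165, 0.1018]
tcp_rot: [-2.394, -1.979, 0.096]
wrist_force: [-0.0, 0.5, -6.3]
width: 0.694
```

```bash
python3 go.py .5595,.0187,.077,-.18
```

```text
t 76.07 pos [0.5615 0.0165 0.1018] yaw(y) -0.19 tilt 0.0707 F [-0.   0.5 -6.3] w 0.694 q [-0.01  0.24  1.94 -0.02  1.03  0.19]
to .5595,.0187,.077,-.18 tool shift [ 0.0025 -0.0007  0.0248] turn -0.01
tool z [-0.0695 -0.013  -0.9975] sum 0.0695
```

Request:
{"fn": "servo_tool", "kwargs": {
  "moves": [
    [255,[0.002,0,0.003],0],
    [255,[0,0,0.006],0],
    [255,[0,0,0.006],0],
    [255,[0,0,0.004],0],
    [255,[0,0,0.001],0],
    [255,[0,0,0],0],
    [255,[0,0,0],0],
    [255,[0,0,0],0]
  ]
}}

```text
time: 76.73
tool_pos: [0.5613, 0.0184, 0.0806]
tcp_rot: [-2.394, -1.98, 0.095]
wrist_force: [-0.2, 0.3, -6.0]
width: 0.691
```

```bash
python3 go.py .5595,.0187,.077,-.18
```

```text
t 76.73 pos [0.5613 0.0184 0.0806] yaw(y) -0.189 tilt 0.0695 F [-0.2  0.3 -6. ] w 0.691 q [-0.    0.26  1.96 -0.02  0.99  0.19]
to .5595,.0187,.077,-.18 tool shift [ 0.     -0.0016  0.0037] turn -0.009
tool z [-0.0682 -0.0132 -0.9976] sum 0.0683
```

Request:
{"fn": "servo_tool", "kwargs": {
  "moves": [
    [255,[0,-0.001,0.001],0],
    [255,[0,0,0.001],0],
    [255,[0,0,0.001],0],
    [255,[0,0,0.001],0],
    [255,[0,0,0.001],0],
    [255,[0,0,0],0],
    [255,[0,0,0],0],
    [255,[0,0,0],0]
  ]
}}

```text
time: 77.4
tool_pos: [0.561, 0.0185, 0.0767]
tcp_rot: [-2.396, -1.981, 0.091]
wrist_force: [-0.7, -0.7, -5.0]
width: 0.695
```

```bash
python3 go.py .5595,.0187,.077,-.18
```

```text
t 77.4 pos [0.561  0.0185 0.0767] yaw(y) -0.19 tilt 0.0666 F [-0.7 -0.7 -5. ] w 0.695 q [-0.    0.27  1.96 -0.02  0.98  0.19]
to .5595,.0187,.077,-.18 tool shift [-0.0001 -0.0016 -0.0002] turn -0.01
tool z [-0.0652 -0.0132 -0.9978] sum 0.0653
```

Request:
{"fn": "servo_tool", "kwargs": {
  "moves": [
    [255,[0,-0.001,0.001],0],
    [255,[0,0,0.001],0],
    [255,[0,0,0.001],0],
    [255,[0,0,0.001],0],
    [255,[0,0,0],0],
    [255,[0,0,0],0],
    [255,[0,0,0],0],
    [255,[0,0,0],0]
  ]
}}

```text
time: 78.07
tool_pos: [0.561, 0.0186, 0.0764]
tcp_rot: [-2.397, -1.982, 0.089]
wrist_force: [-2.5, 0.1, 0.7]
width: 0.696
```

```bash
python3 go.py .5595,.0187,.077,-.18
```

```text
t 78.07 pos [0.561  0.0186 0.0764] yaw(y) -0.19 tilt 0.0644 F [-2.5  0.1  0.7] w 0.696 q [-0.    0.27  1.96 -0.02  0.98  0.2 ]
to .5595,.0187,.077,-.18 tool shift [-0.0002 -0.0015 -0.0005] turn -0.01
tool z [-0.0629 -0.0134 -0.9979] sum 0.063
```

Request:
{"fn": "servo_tool", "kwargs": {
  "moves": [
    [65,[0,0,0],0],
    [50,[0,0,0],0],
    [30,[0,0,0],0],
    [10,[0,0,0],0],
    [0,[0,0,0],0],
    [0,[0,0,0],0],
    [0,[0,0,0],0],
    [0,[0,0,0],0]
  ]
}}

```text
time: 78.73
tool_pos: [0.5647, 0.0186, 0.078]
tcp_rot: [-2.401, -1.986, 0.079]
wrist_force: [-0.0, -0.2, -0.3]
width: 1.004
```

Request:
{"fn": "servo_tool", "kwargs": {
  "moves": [
    [0,[0,0,-0.01],0],
    [0,[0,0,-0.02],0],
    [0,[0,0,-0.025],0],
    [0,[0,0,-0.03],0],
    [0,[0,0,-0.03],0],
    [0,[0,0,-0.01],0],
    [0,[0,0,0],0],
    [0,[0,0,0],0]
  ]
}}

```text
time: 79.4
tool_pos: [0.5708, 0.0204, 0.2102]
tcp_rot: [-2.4, -1.985, 0.082]
wrist_force: [-0.3, 0.3, 0.3]
width: 1.002
```

```bash
python3 go.py .556,.0187,.2,-.18; python3 look.py wrist21; python3 - <<'E'
from workcell import bot
from fit import *
c0=cloud(["wrist0.npz"])[0]
c=bot.read_camera("wrist");W=world(c).reshape(-1,3);W=W[np.isfinite(W[:,0])]
p=W[(np.hypot(W[:,0]-.557,W[:,1]-.0187)<.042)&(W[:,2]>.058)&(W[:,2]<.084)]
print("now",len(p),cv2.minEnclosingCircle((p[:,:2]*1000).astype(np.float32)))
p=c0[(np.hypot(c0[:,0]-.557,c0[:,1]-.0187)<.042)&(c0[:,2]>.058)&(c0[:,2]<.084)]
print("start",cv2.minEnclosingCircle((p[:,:2]*1000).astype(np.float32)))
E
```

```text
t 79.4 pos [0.5708 0.0204 0.2102] yaw(y) -0.189 tilt 0.059 F [-0.3  0.3  0.3] w 1.002 q [-0.    0.14  1.84 -0.01  1.22  0.19]
to .556,.0187,.2,-.18 tool shift [-0.0042 -0.0136  0.011 ] turn -0.009
tool z [-0.0574 -0.0133 -0.9983] sum 0.0575
now 2682 ((558.0592651367188, 20.50465965270996), 32.155364990234375)
start ((557.2483520507812, 19.392704010009766), 32.22480773925781)
```

View pics/wrist21.png

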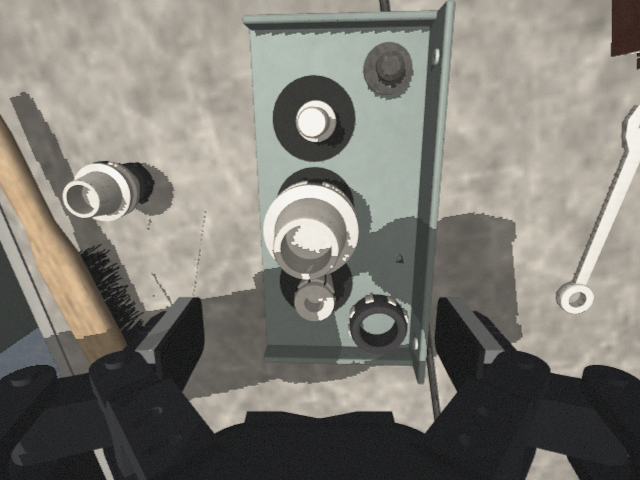

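```bash
python3 - <<'E'
from workcell import bot
from h import *
c=bot.read_camera("scene");im=c["pixels"][150:380,150:450,::-1];cv2.imwrite("pics/final.png",cv2.resize(im,None,fx=2.5,fy=2.5))
c=bot.read_camera("side");W=world(c).reshape(-1,3);W=W[np.isfinite(W[:,0])]
p=W[(np.hypot(W[:,0]-.475,W[:,1]-.3137)<.04)&(W[:,2]>.0415)&(W[:,2]<.0475)]
print(len(p),cv2.minAreaRect((p[:,:2]*1000).astype(np.float32)))
E
```

```text
107 ((478.6164855957031, 311.66265869140625), (27.58738899230957, 51.565425872802734), 17.54016876220703)
```

View pics/final.png

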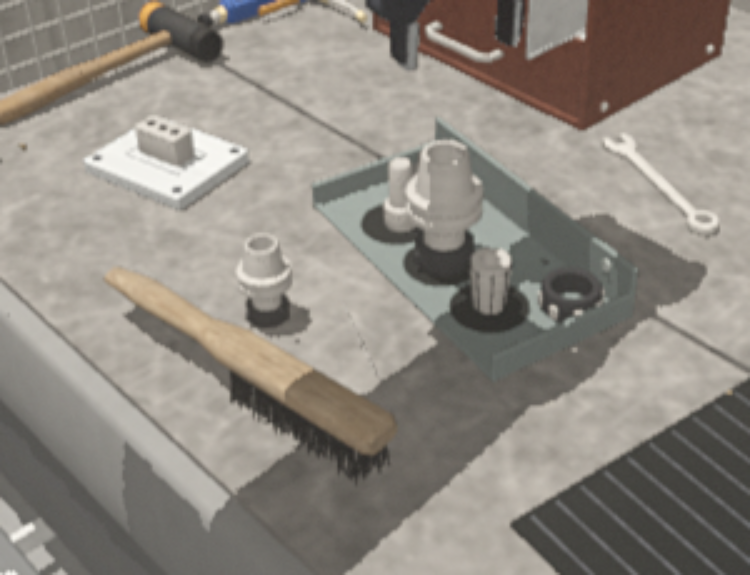

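The picture shows the pin (398,195), holder (443,210) and collet (490,280) upright on their seats. The block is on the plate at (165,140), and the nut is in its corner at (572,290). I'm handing the job in.

```bash
python3 -c "
from workcell import bot
print(bot.finish_job())"
```

```text
the job is handed in; nothing more can be done
None
```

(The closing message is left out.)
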